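Stand the cordless drivers in the charging station

ROBOT

A 6-joint arm with a two-finger parallel gripper is mounted at the origin on the work surface. World frame = base frame: x ahead of the robot, y to its left, z up, the work surface at z = 0. Lengths are in m, angles in rad, forces in N, time in s.
With the tool pointing down it reaches from about 0.35 to 0.85 m from the base axis. Payload 8.1 kg.
Tool frame: the origin (TCP) lies on the centre line of the jaws, within the pads' length; the fingertips stand 17 mm ahead of it and the grasp point (between the pads) lies 2 mm behind it; z points along the fingers, y is the line along which they close (so a half turn about z gives the same grasp; the last joint's range is limited). The gripper opens to 93 mm and grips with 3 to 60 N. Pads are 15 mm wide; open, the fingers measure 128 mm over their backs; the gripper's body (75 mm by 188 mm) begins 65 mm behind the grasp point.
Start: joints at [1.067, 0.13, 1.488, -0, 1.523, -0.085], TCP at [0.244, 0.548, 0.214] pointing down, gripper open.
Joint ranges: [-2.96, 2.96], [-0.89, 2.26], [0.02, 2.5], [-1.34, 4.48], [0, 2.73], [-2.66, 2.66]. Speed limits (rad/s): [2.39, 2.39, 2.79, 3.14, 3.14, 3.14].

INTERFACE

Orientations are given as a rotation vector (axis times angle).
In Python, from plant import telemetry, viewer, order gives the robot as it stands.
- The arm moves only by the tool send_rows, never from a script. Its argument "plan" is a list that holds one entry, the list of rows, each a list of 5 numbers: the closure, from -1 (fully open) to 1 (shut), then the shift along the world's x, y, z normalised to -1 to 1, where 1 is 0.2 m, then the turn about the world's z normalised to -1 to 1, where 1 is 60 degrees. A call has 1 to 20 rows; each row is the pose to reach, as a shift and turn from the pose commanded when the call began; what a row does not reach only later rows make up. A row lasts 1/12 s, in which the tool goes at most 41.7 mm and 7.16 degrees, less where a joint would pass 70% of its speed; a pose out of reach is approached as far as the arm can. A call with a number of a shift or a turn outside -1 to 1 is refused whole. A call with a gripper value outside its range is refused whole. The fingers move at their own pace and stop on an object; "force" is the grip in N (left out, the last holds). Time passes only in rows, so rows that repeat a pose let the fingers close. It gives the time, the measured TCP pose, the force, the opening and the grip force at its end, in the units of the state.
- telemetry.read_state(): the state, without advancing time (a new reading comes with each control period).
- viewer.read_camera(name): name is "scene" or "top"; returns (picture, depth): 480x640x3 uint8, blue, green, red; 480x640 float32, m along the optical axis (not along the pixel's ray), 0 where there is no reading.
- viewer.calibration(name): a dict with "camera_matrix" (3x3 intrinsics, pixels), "dist_coeffs" ([k1, k2, p1, p2, k3] as OpenCV has them; the pictures are not rectified), "extrinsics" (4x4, takes a point from camera to world coordinates). Camera axes: x right, y up, looking along -z (the intrinsics and any distortion apply to the point x, -y, -z); pixel columns grow to the right and rows downward; lengths in m; the calibration is good to about 2 mm. A picture is of the moment at which its call begins. calibration takes no time and is no camera call.
- order.close_job(): hands the job in; it is judged then, once.
The state is a dict: "t": time; "q": joint angles; "dq": joint speeds; "joint_torque": joint torques, N m; "tool_pos": TCP position; "orientation": TCP orientation; "force": force on the tool from outside, world axes, zero at the start; "wrist_torque": the same for the moment, N m; "opening": finger opening in m; "gripper_force": force on a finger pad.
Only numpy, scipy, OpenCV 4.12 (cv2) and the standard library are available. Lean on these libraries where they do the work, as an engineer would, in place of code of your own. Each camera call takes 0.05 s, during which the arm holds its last target. There are 200 camera calls.

TASK

Put the cordless screwdrivers that lie on the bench on charge. First isolate the charging station by pulling its black knob fully out, and put its dust cover flat on the bench; then stand every driver upright in the wells, one to a well, tail down and bit up, always with the knob out while you handle a driver at the wells, and only when all of them are standing push the knob fully home again. Leave the meter, the hard disk and the tub alone.

Things in the scene. Friction and masses are not known exactly. Their poses are not given: they have to be found in the camera images.
- charger: Grey charging station, fixed. Origin on the bench under the centre of the well block; x to its back (away from the robot), y along the wells, z up. Block 62 (x) x 246 (y) x 72 mm high; four open square wells 36 x 36 mm, 60 mm deep (floor 12 mm above the bench), at x = 0, y = -90, -30, 30, 90 mm. Control pod 62 x 70 x 64 mm high centred at y = -220 mm, knob on its front (-x) face.
- well0 (a point): Centre of the mouth of the well at y = -90 mm (72 mm above the bench); axes as the charger's.
- well1 (a point): The same for the well at y = -30 mm.
- well2 (a point): The same for the well at y = 30 mm.
- well3 (a point): The same for the well at y = 90 mm.
- knob (a joint): Pull knob of the control pod, sliding along the charger's -x, in m: 0 = fully home, 0.030 = fully out (isolated). Friction of about 3 N holds it wherever it is left.
- knob_head (a point): Centre of the knob's black round head: disc 34 mm in diameter, 18 mm thick, axis level along the charger's x, 50 mm above the bench; behind it a 12 mm steel stem, 20 mm of it showing when home. Moves with the knob. Axes as the charger's.
- cover: Loose white dust cover, 120 g, lying over the wells at the start. Plate 60 (x) x 240 (y) x 5 mm; origin at the centre of the plate's underside. Two 30 mm square plugs, 8 mm deep, below at y = +-90 mm (in the end wells), so on the bench the origin is 8 mm up. On top in the middle an upright grip bar 16 mm thick (x), 70 mm long (y), from 5 to 41 mm above the origin.
- driver0: Cordless screwdriver, 110 g, 170 mm long, lying on the bench, may be absent. Origin on its centre line, midway along; x axis from tail to bit. Grey square handle 24 x 24 mm from x = -85 (flat tail) to +30 mm, black rubber sleeve near the tail; dark round collar 20 mm narrowing to 12 mm, to +52 mm; 7 mm steel bit to +85 mm. Standing in a well its origin is 97 mm above the bench.
- driver1: Another driver just like driver0; may be absent.
- driver2: Another driver just like driver0; may be absent.
- driver3: Another driver just like driver0; may be absent.
- meter: Black multimeter 140 x 85 x 32 mm lying on the bench, a bystander. Origin: centre of its underside.
- drive: Aluminium hard disk 146 x 100 x 26 mm lying on the bench, a bystander. Origin: centre of its underside.
- tub: White round plastic tub, 110 mm across, 60 mm high, a bystander. Origin: centre of its underside.
Mind the look-alikes: they are no part of the job. Leave any purple look-alike of the driver1 alone.

How it is judged:
By the outcome, as a careful person would: the job done as asked, in the order asked, and still so for the second after the job is handed in, with the robot touching nothing.
Of driver0, driver1, driver2, driver3 only 3 to 4 are there at a start; the rules pass over those that are not, and their reading is None.
At some moment in a run one of driver0, driver1, driver2, driver3 may be knocked a few centimetres aside while the robot is not near it.
It also fails if it takes over 210 s, if anything falls off the work surface, if the arm or the gripper's body presses on something with over 40 N, if the wrist force passes 120 N, or if a joint passes its speed limit or range.

## Working session

There is one attempt and no reset: what is moved stays moved. The work goes in short steps, Python scripts to look and compute and a tool call to move; the robot and the scene stay as the last step left them, time stands still between calls to the robot, and variables do not carry over. Pictures are saved under pics/ and viewed, at most 14 in all, crops included, and the job is handed in when it is done.

Besides the shell and the picture viewer there is one more tool, called after "Emit:" as name(argument=value, ...), one argument or row to a line, values as JSON. send_rows: Moves the arm, as the interface text tells. Scaled input: -1 to 1 covers 0.2 m each way for a shift and 60 degrees each way for a turn. Its arguments: {"type":"object","properties":{"plan":{"type":"array"},"force":{"type":"number"}},"required":["plan"]}

```bash
ls; mkdir -p pics
cat > h.py <<'E'
import numpy as np, cv2
from plant import telemetry, viewer, order
def look(n):
    p,d=viewer.read_camera(n); return p,d
def ray(n,uv):
    c=viewer.calibration(n); K=np.array(c["camera_matrix"],float);D=np.array(c["dist_coeffs"],float);T=np.array(c["extrinsics"],float)
    u=cv2.undistortPoints(np.array(uv,float).reshape(-1,1,2),K,D).reshape(-1,2)
    d=np.c_[u[:,0],-u[:,1],-np.ones(len(u))]@T[:3,:3].T
    return T[:3,3],d
def onz(n,uv,z):
    o,d=ray(n,uv); return o+d*((z-o[2])/d[:,2])[:,None]
def cloud(n,depth):
    h,w=depth.shape; v,u=np.mgrid[0:h,0:w]
    o,d=ray(n,np.c_[u.ravel(),v.ravel()])
    return (o+d*depth.reshape(-1,1)).reshape(h,w,3)   # d has unit optical-axis component
def proj(n,P):
    c=viewer.calibration(n); K=np.array(c["camera_matrix"],float);D=np.array(c["dist_coeffs"],float);T=np.array(c["extrinsics"],float)
    q=(np.array(P,float).reshape(-1,3)-T[:3,3])@T[:3,:3]; q=q*[1,-1,-1]
    return cv2.projectPoints(q,np.zeros(3),np.zeros(3),K,D)[0].reshape(-1,2)
E
python3 - <<'E'
from h import *
for n in("top","scene"):
    p,d=look(n); cv2.imwrite(f"pics/{n}0.png",p); np.save(f"{n}0.npy",d)
    print(n,np.round(viewer.calibration(n)["extrinsics"],3).tolist(),np.round(viewer.calibration(n)["camera_matrix"],1).tolist())
s=telemetry.read_state();print(s)
E
```

```text
pics
top [[0.001, 0.996, -0.088, 0.397], [-1.0, 0.0, -0.003, -0.156], [-0.003, 0.088, 0.996, 1.299], [0.0, 0.0, 0.0, 1.0]] [[475.3, 0.0, 314.0], [0.0, 475.3, 242.2], [0.0, 0.0, 1.0]]
scene [[-0.508, -0.429, 0.747, 1.374], [0.861, -0.275, 0.427, 0.377], [0.022, 0.86, 0.509, 0.696], [0.0, 0.0, 0.0, 1.0]] [[468.8, 0.0, 320.7], [0.0, 468.8, 245.8], [0.0, 0.0, 1.0]]
{'t': 0.1, 'q': array([ 1.06665729e+00,  1.31068282e-01,  1.48918791e+00, -2.19465331e-05,
        1.52300423e+00, -8.54226128e-02]), 'dq': array([-1.23149619e-03, -1.45520256e-03, -2.43907177e-03,  1.82533461e-05,
        1.00004069e-03, -2.01921584e-03]), 'joint_torque': array([ 9.20673920e-04, -5.61341822e+01, -4.93096232e+01,  7.70387566e-02,
        2.90335331e-02, -8.67855965e-05]), 'tool_pos': array([0.24369504, 0.54770038, 0.2128931 ]), 'orientation': array([-6.52825827e-01, -3.07254033e+00,  2.51636441e-03]), 'force': array([ 0.62406667, -0.6284365 , -0.14928856]), 'wrist_torque': array([ 0.03334817, -0.03415842,  0.01798069]), 'gripper_force': 0.0, 'opening': 0.09302296720400419}
```

View pics/top0.png

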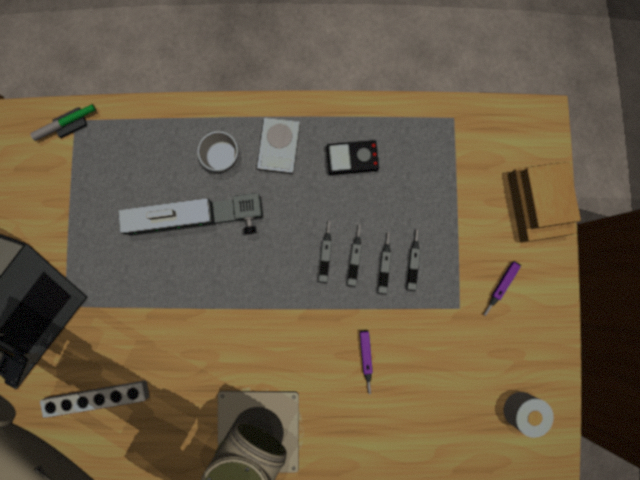

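View pics/scene0.png

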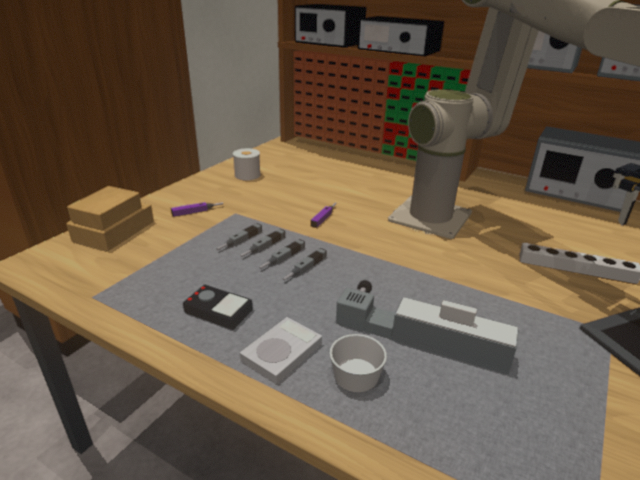

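Top view: block with cover at (165,216), pod (247,207), knob (250,230). Dark/grey drivers are at (325,252), (354,255), (385,263) and (414,260), with bits pointing up in the image. Things that could be mistaken for them are the purple drivers (505,287) and (366,360) and the green/grey pen-like tool (65,122). I choose the four grey ones and measure them next.

```bash
cat >> h.py <<'E'
def drivers(p,d,lo=0.010,hi=0.05,ylim=(-0.62,-0.06),xlim=(0.2,0.62)):
    C=cloud("top",d); Z=C[...,2]
    m=((Z>lo)&(Z<hi)&(d>0)&(C[...,1]>ylim[0])&(C[...,1]<ylim[1])&(C[...,0]>xlim[0])&(C[...,0]<xlim[1])).astype(np.uint8)
    n,l,s,c=cv2.connectedComponentsWithStats(m)
    out=[]
    for i in range(1,n):
        if s[i,4]<60: continue
        v,u=np.nonzero(l==i); P=C[v,u]
        (cx,cy),(w,h),a=cv2.minAreaRect(P[:,:2].astype(np.float32)*1000)
        out.append((s[i,4],c[i].round(0),np.round(P[:,:2].mean(0),4),round(float(P[:,2].max()),3),(round(cx),round(cy),round(w),round(h),round(a,1)),p[v,u].mean(0).round()))
    return out
E
python3 - <<'E'
from h import *
p=cv2.imread("pics/top0.png");d=np.load("top0.npy");C=cloud("top",d)
print("bench z",[np.round(C[v,u],4).tolist() for v,u in((290,200),(140,420),(290,440),(200,300),(260,290))])
for o in drivers(p,d,ylim=(-0.9,0.6),xlim=(0.1,0.9)):print(o)
print("block top",np.round(C[214:221,125:205:16].mean(0),3).tolist(), np.round(C[216,160],3),np.round(C[205,246],3),np.round(C[229,250],3))
cv2.imwrite("pics/crop1.png",cv2.resize(p[180:310,100:440],None,fx=2.35,fy=2.35,interpolation=cv2.INTER_CUBIC))
E
```

```text
bench z [[0.3797, 0.1597, 0.0025], [0.8002, -0.4508, 0.0036], [0.3798, -0.4972, 0.0024], [0.6286, -0.1134, 0.0], [0.4622, -0.0867, 0.0034]]
(np.int32(756), array([ 71., 121.]), array([0.8583, 0.5452]), 0.046, (868, 540, 65, 143, 24.9), array([44., 68., 43.]))
(np.int32(1908), array([278., 145.]), array([ 0.7766, -0.054 ]), 0.035, (780, -53, 102, 148, 83.2), array([134., 137., 135.]))
(np.int32(338), array([213., 145.]), array([0.777 , 0.1252]), 0.05, (766, 118, 66, 95, 39.1), array([68., 74., 77.]))
(np.int32(1635), array([352., 157.]), array([ 0.7422, -0.2555]), 0.045, (745, -256, 87, 141, 5.6), array([66., 69., 70.]))
(np.int32(479), array([517., 207.]), array([ 0.6076, -0.7123]), 0.05, (609, -713, 201, 7, 8.7), array([15., 30., 42.]))
(np.int32(703), array([209., 216.]), array([0.5794, 0.1333]), 0.05, (580, 198, 65, 332, 6.6), array([65., 69., 66.]))
(np.int32(454), array([326., 256.]), array([ 0.4714, -0.1834]), 0.032, (484, -185, 24, 169, 84.3), array([68., 71., 70.]))
(np.int32(471), array([354., 261.]), array([ 0.46  , -0.2599]), 0.03, (474, -263, 25, 169, 81.5), array([64., 6
[... 351 characters left out ...]
5), array([91., 48., 84.]))
(np.int32(1844), array([ 59., 303.]), array([0.3392, 0.5587]), 0.025, (329, 541, 243, 118, 0.0), array([29., 30., 30.]))
(np.int32(491), array([366., 357.]), array([ 0.204 , -0.2909]), 0.032, (189, -293, 172, 25, 5.6), array([101.,  54.,  94.]))
(np.int32(536), array([123., 389.]), array([0.1131, 0.3583]), 0.046, (111, 384, 33, 168, 4.5), array([55., 61., 65.]))
(np.int32(201), array([258., 393.]), array([ 0.1043, -0.0024]), 0.02, (105, -2, 215, 9, 89.8), array([ 82., 100., 109.]))
block top [[0.571, 0.348, 0.077], [0.571, 0.304, 0.076], [0.568, 0.253, 0.097], [0.569, 0.215, 0.086], [0.571, 0.175, 0.077]] [0.569 0.241 0.111] [0.604 0.027 0.066] [0.54  0.015 0.069]
```

View pics/crop1.png

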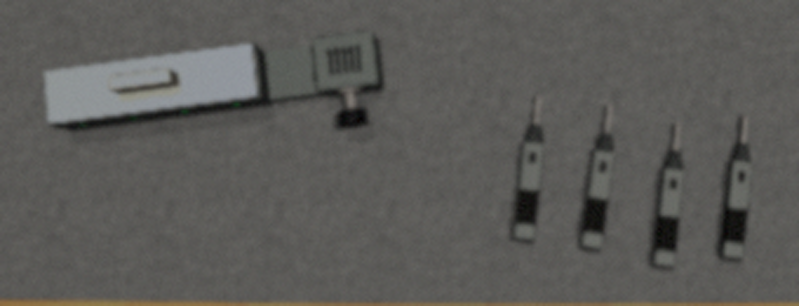

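Crop: all four drivers are plain grey with black sleeves, bits upward at about crop (536,100), (606,105), (674,125) and (743,118). The cover bar is at (142,78) and the knob at (351,117). Next I refine the charger pose.

Run:
```python
from h import *
p=cv2.imread("pics/top0.png");d=np.load("top0.npy");C=cloud("top",d);Z=C[...,2]
def rect(lo,hi,u0,u1,v0,v1):
    m=np.zeros(Z.shape,bool);m[v0:v1,u0:u1]=True;m&=(Z>lo)&(Z<hi)&(d>0)
    m=cv2.morphologyEx(m.astype(np.uint8),cv2.MORPH_OPEN,np.ones((2,2)))
    n,l,s,c=cv2.connectedComponentsWithStats(m);i=1+s[1:,4].argmax();v,u=np.nonzero(l==i)
    r=cv2.minAreaRect(C[v,u][:,:2].astype(np.float32)*1000);return s[i],r,C[v,u].mean(0)
print("cover",rect(.068,.125,100,225,190,245))
print("bar",rect(.098,.125,100,225,190,245))
print("pod",rect(.053,.075,230,268,185,224))
print("knob",rect(.03,.08,238,262,225,240))
# white plate by colour
g=p[190:245,100:225].min(2); m=(g>110).astype(np.uint8); n,l,s,c=cv2.connectedComponentsWithStats(m);i=1+s[1:,4].argmax()
v,u=np.nonzero(l==i);P=onz("top",np.c_[u+100,v+190],.077);print("plate colour",len(u),cv2.minAreaRect(P[:,:2].astype(np.float32)*1000))
o=cv2.boxPoints(cv2.minAreaRect(P[:,:2].astype(np.float32)*1000));print(o)
```

```text
cover (array([ 119,  200,   93,   34, 2146], dtype=int32), ((535.370849609375, 93.01840209960938), (550.8952026367188, 144.51316833496094), 75.55187225341797), array([0.57157078, 0.23769721, 0.08178419]))
bar (array([147, 210,  28,  10, 193], dtype=int32), ((502.978271484375, 58.24658203125), (475.73779296875, 44.16252136230469), 68.88098907470703), array([0.57230013, 0.23877082, 0.11375112]))
pod (array([234, 194,  29,  29, 645], dtype=int32), ((504.5926208496094, -37.860557556152344), (308.09722900390625, 84.83036804199219), 32.119625091552734), array([0.59702735, 0.02097945, 0.0715588 ]))
knob (array([245, 226,  13,  10, 107], dtype=int32), ((538.65478515625, 17.810232162475586), (17.807308197021484, 35.498172760009766), 12.079474449157715), array([0.53724137, 0.01466997, 0.05021738]))
plate colour 1928 ((576.1642456054688, 244.74688720703125), (60.7385139465332, 240.19944763183594), 7.346935749053955)
[[530.6863  359.97705]
 [561.40234 121.74966]
 [621.6422  129.51672]
 [590.92615 367.7441 ]]
```

Run:
```python
from h import *
pt=cv2.imread("pics/top0.png");d=np.load("top0.npy");C=cloud("top",d);Z=C[...,2]
for nm,lo,hi,(u0,u1,v0,v1) in(("plate",.070,.085,(100,225,190,245)),("bar",.105,.12,(100,225,190,245)),("pod",.058,.071,(225,268,185,222)),("knob",.03,.08,(238,262,226,240))):
    m=np.zeros(Z.shape,bool);m[v0:v1,u0:u1]=1;m&=(Z>lo)&(Z<hi)&(d>0);v,u=np.nonzero(m);P=C[v,u]
    print(nm,len(u),P.mean(0).round(4),cv2.minAreaRect(P[:,:2].astype(np.float32)*1000))
ps=cv2.imread("pics/scene0.png")
c=np.array([.5762,.2447]);a=np.radians(7.35);R=np.array([[np.cos(a),-np.sin(a)],[np.sin(a),np.cos(a)]])
def W(x,y,z): return [*(c+R@[x,y]),z]
pts=[W(sx*.03,sy*.12,.077) for sx,sy in((1,1),(1,-1),(-1,-1),(-1,1))]+[W(-.06,-.22,.05),W(-.06,-.22,.067),W(.031,-.185,.064),W(.031,-.255,.064),W(-.031,-.255,.064)]+[W(x,y,.113) for x,y in((.008,.035),(.008,-.035),(-.008,-.035),(-.008,.035))]
o=[]
for n,p,(x0,x1,y0,y1) in(("top",pt,(110,270,180,250)),("scene",ps,(330,530,270,380))):
    f=5 if n=="top" else 4
    q=cv2.resize(p[y0:y1,x0:x1],None,fx=f,fy=f,interpolation=cv2.INTER_CUBIC)
    for u,v in proj(n,pts): cv2.circle(q,(int((u-x0+.5)*f),int((v-y0+.5)*f)),2,(0,0,255),-1)
    o.append(cv2.resize(q,(800,int(q.shape[0]*800/q.shape[1]))))
q=np.vstack(o);q=cv2.resize(q,(int(q.shape[1]*600/q.shape[0]),600)) ;print(q.shape);cv2.imwrite("pics/chk.png",q)
```

```text
plate 1885 [0.5747 0.2416 0.0766] ((575.453857421875, 244.82351684570312), (63.25370407104492, 247.86236572265625), 7.2042341232299805)
bar 178 [0.5756 0.2431 0.112 ] ((576.1488647460938, 244.28213500976562), (17.641130447387695, 71.37347412109375), 7.814551830291748)
pod 622 [0.6017 0.0252 0.0637] ((599.1824340820312, 24.989484786987305), (69.671142578125, 70.31211853027344), 8.324152946472168)
knob 103 [0.5383 0.0159 0.0608] ((539.0303344726562, 16.92241668701172), (19.35793685913086, 32.60390090942383), 2.3804779052734375)
(600, 607, 3)
```

View pics/chk.png

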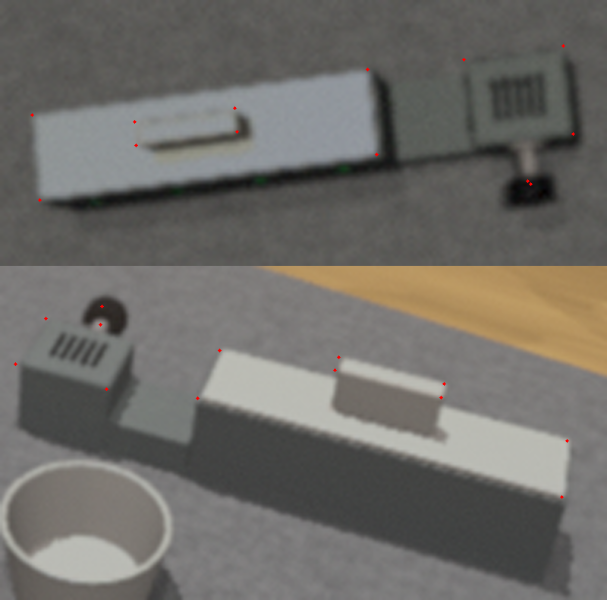

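Check: the cover corners match in both views. The pod and knob sit about 5 mm nearer than predicted, so the cover is shifted a little in the wells. I use the knob at (0.540, 0.017) with yaw about 7.5°, and start moving.

Emit:
send_rows(
  plan=[
    [[-0.3, 0.5, -1, 0, 0.525], [-0.3, 0.5, -1, 0, 0.525], [-0.3, 0.5, -1, 0, 0.525], [-0.3, 0.5, -1, 0, 0.525], [-0.3, 0.5, -1, 0, 0.525], [-0.3, 0.5, -1, 0, 0.525], [-0.3, 0.5, -1, 0, 0.525]],
  ],
)

```text
t: 0.68
tool_pos: [0.3457, 0.3444, 0.2135]
orientation: [-0.2, 3.135, -0.003]
force: [-0.1, -0.3, -0.7]
opening: 0.0605
gripper_force: 0.0
```

Emit:
send_rows(
  plan=[
    [[-0.3, 0.5, -1, 0, 0], [-0.3, 0.5, -1, 0, 0], [-0.3, 0.5, -1, 0, 0], [-0.3, 0.5, -1, 0, 0], [-0.3, 0.5, -1, 0, 0], [-0.3, 0.5, -1, 0, 0], [-0.3, 0.5, -1, 0, 0]],
  ],
)

```text
t: 1.27
tool_pos: [0.4451, 0.1454, 0.2135]
orientation: [0.199, -3.135, 0.001]
force: [-0.0, -0.3, -0.8]
opening: 0.0605
gripper_force: 0.0
```

Emit:
send_rows(
  plan=[
    [[-0.3, 0.48, -0.655, -0.2, 0], [-0.3, 0.48, -0.655, -0.2, 0], [-0.3, 0.48, -0.655, -0.2, 0], [-0.3, 0.48, -0.655, -0.2, 0], [-0.3, 0.48, -0.655, -0.2, 0], [-0.3, 0.48, -0.655, -0.47, 0], [-0.3, 0.48, -0.655, -0.47, 0], [-0.3, 0.48, -0.655, -0.47, 0]],
  ],
)

```text
t: 1.93
tool_pos: [0.5362, 0.0186, 0.115]
orientation: [0.206, -3.126, -0.002]
force: [0.2, -0.1, -0.2]
opening: 0.0603
gripper_force: 0.0
```

Emit:
send_rows(
  plan=[
    [[-0.3, 0, 0, -0.2, 0], [-0.3, 0, 0, -0.35, 0], [-0.3, 0, 0, -0.35, 0], [-0.3, 0, 0, -0.35, 0], [-0.3, 0, 0, -0.35, 0]],
  ],
)

```text
t: 2.35
tool_pos: [0.5413, 0.0178, 0.0525]
orientation: [-0.207, 3.132, -0.0]
force: [0.0, 0.2, 0.8]
opening: 0.0604
gripper_force: 0.0
```

Run:
```python
from h import *
p,d=look("scene");s=telemetry.read_state();print(s["tool_pos"],s["force"])
cv2.imwrite("pics/knob.png",cv2.resize(p[210:360,280:480],None,fx=3,fy=3,interpolation=cv2.INTER_CUBIC))
```

```text
[0.54198654 0.0175829  0.05303972] [ 0.01899579 -0.05767842  0.29394477]
```

View pics/knob.png

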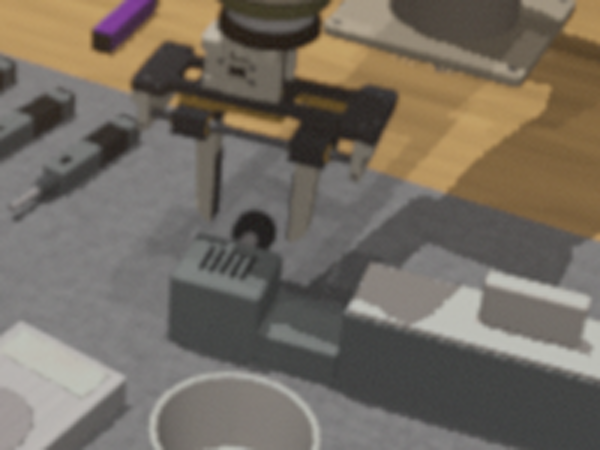

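The fingers straddle the knob head (crop 255,232). Close and pull.

Emit:
send_rows(
  plan=[
    [[-0.3, 0, 0, -0.015, 0], [1, 0, 0, -0.015, 0], [1, 0, 0, -0.015, 0], [1, 0, 0, -0.015, 0], [1, 0, 0, -0.015, 0], [1, 0, 0, -0.015, 0], [1, 0, 0, -0.015, 0], [1, 0, 0, -0.015, 0], [1, 0, 0, -0.015, 0]],
  ],
  force=25,
)

```text
t: 3.15
tool_pos: [0.5398, 0.019, 0.0471]
orientation: [0.206, -3.135, -0.005]
force: [-2.6, 8.8, 2.7]
opening: 0.0326
gripper_force: 25.0
```

Emit:
send_rows(
  plan=[
    [[1, -0.04, -0.005, 0, 0], [1, -0.08, -0.01, 0, 0], [1, -0.12, -0.016, 0, 0], [1, -0.15, -0.02, 0, 0], [1, -0.165, -0.021, 0, 0], [1, -0.175, -0.023, 0, 0], [1, -0.175, -0.023, 0, 0], [1, -0.175, -0.023, 0, 0]],
  ],
)

```text
t: 3.82
tool_pos: [0.5098, 0.0151, 0.0491]
orientation: [-0.205, 3.124, 0.005]
force: [16.7, 13.7, -4.0]
opening: 0.0311
gripper_force: 23.9
```

Emit:
send_rows(
  plan=[
    [[-0.3, 0, 0, 0, 0], [-0.3, 0, 0, 0, 0], [-0.3, 0, 0, 0, 0], [-0.3, 0, 0, 0, 0], [-0.3, 0, 0, 0, 0], [-0.3, 0, 0, 0.2, 0], [-0.3, 0, 0, 0.4, 0], [-0.3, 0, 0, 0.7, 0], [-0.3, 0, 0, 0.7, 0], [-0.3, 0, 0, 0.7, 0]],
  ],
)

```text
t: 4.65
tool_pos: [0.5082, 0.0121, 0.1932]
orientation: [-0.205, 3.126, -0.002]
force: [0.5, -0.2, 0.6]
opening: 0.0601
gripper_force: 0.0
```

Run:
```python
from h import *
p,d=look("scene");s=telemetry.read_state();print(s["tool_pos"],s["force"])
q=cv2.resize(p[210:360,280:480],None,fx=3,fy=3,interpolation=cv2.INTER_CUBIC)
cv2.imwrite("pics/knob2.png",q)
```

```text
[0.50684021 0.01221549 0.18991643] [0.50849695 0.6975698  0.21574144]
```

View pics/knob2.png

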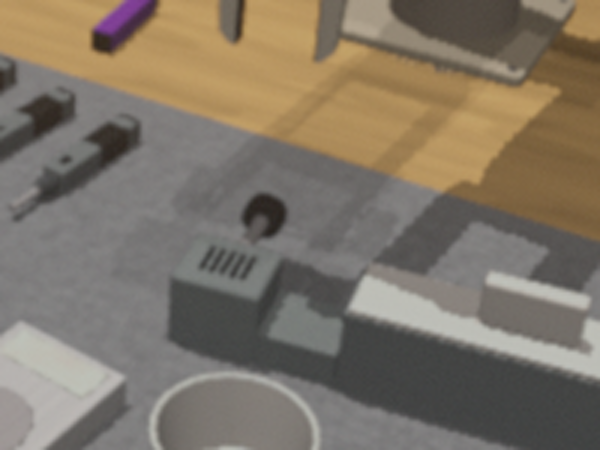

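The knob is out (crop 265,215), having met its stop at 17 N after 30 mm. Next the cover bar at (0.576, 0.244).

Emit:
send_rows(
  plan=[
    [[-0.3, 0.17, 0.58, 0, -0.75], [-0.3, 0.17, 0.58, 0, -0.75], [-0.3, 0.17, 0.58, 0, -0.75], [-0.3, 0.17, 0.58, 0, -0.75], [-0.3, 0.17, 0.58, 0, -0.75], [-0.3, 0.17, 0.58, 0, -0.75], [-0.3, 0.17, 0.58, 0, -0.75], [-0.3, 0.17, 0.58, 0, -0.75]],
  ],
)

```text
t: 5.37
tool_pos: [0.5377, 0.1284, 0.1843]
orientation: [-1.013, -2.97, 0.003]
force: [0.3, -0.6, -0.3]
opening: 0.0603
gripper_force: 0.0
```

Emit:
send_rows(
  plan=[
    [[-0.3, 0.175, 0.58, 0, -0.745], [-0.3, 0.175, 0.58, 0, -0.745], [-0.3, 0.175, 0.58, 0, -0.745], [-0.3, 0.175, 0.58, 0, -0.745], [-0.3, 0.175, 0.58, 0, -0.745], [-0.3, 0.175, 0.58, 0, -0.745], [-0.3, 0.175, 0.58, 0, -0.745], [-0.3, 0.175, 0.58, 0, -0.745], [-0.3, 0.175, 0.58, -0.2, -0.745], [-0.3, 0.175, 0.58, -0.2, -0.745], [-0.3, 0.175, 0.58, -0.2, -0.745]],
  ],
)

```text
t: 6.28
tool_pos: [0.5714, 0.2434, 0.1435]
orientation: [-2.06, -2.367, 0.01]
force: [-0.1, -0.3, 0.1]
opening: 0.0606
gripper_force: 0.0
```

Emit:
send_rows(
  plan=[
    [[-0.3, 0.02, 0, -0.1, 0], [-0.3, 0.02, 0, -0.2, 0], [-0.3, 0.02, 0, -0.215, 0], [-0.3, 0.02, 0, -0.215, 0], [-0.3, 0.02, 0, -0.215, 0], [1, 0.02, 0, -0.215, 0], [1, 0.02, 0, -0.215, 0], [1, 0.02, 0, -0.215, 0], [1, 0.02, 0, -0.215, 0], [1, 0.02, 0, -0.215, 0], [1, 0.02, 0, -0.215, 0], [1, 0.02, 0, -0.215, 0], [1, 0.02, 0, -0.215, 0], [1, 0.02, 0, -0.215, 0]],
  ],
  force=25,
)

```text
t: 7.45
tool_pos: [0.5779, 0.2445, 0.1038]
orientation: [-2.065, -2.367, 0.0]
force: [-0.8, -0.3, 0.2]
opening: 0.0155
gripper_force: 25.0
```

Emit:
send_rows(
  plan=[
    [[1, 0, 0, 0.04, 0], [1, 0, 0, 0.08, 0], [1, 0, 0, 0.12, 0], [1, 0, 0, 0.16, 0], [1, 0, 0, 0.2, 0], [1, 0, 0, 0.25, 0], [1, 0, 0, 0.3, 0], [1, 0, 0, 0.3, 0], [1, 0, 0, 0.3, 0]],
  ],
)

```text
t: 8.2
tool_pos: [0.5787, 0.2448, 0.1651]
orientation: [2.064, 2.367, 0.003]
force: [0.2, 0.2, -1.4]
opening: 0.0154
gripper_force: 25.0
```

Emit:
send_rows(
  plan=[
    [[1, -0.1, 0.02, 0, 0], [1, -0.25, 0.04, 0, 0], [1, -0.4, 0.06, 0, 0], [1, -0.55, 0.08, 0, 0], [1, -0.7, 0.1, 0, 0], [1, -0.79, 0.125, 0, 0], [1, -0.79, 0.125, 0, 0], [1, -0.79, 0.125, 0, 0], [1, -0.79, 0.125, -0.1, 0], [1, -0.79, 0.125, -0.2, 0], [1, -0.79, 0.125, -0.3, 0], [1, -0.79, 0.125, -0.4, 0], [1, -0.79, 0.125, -0.5, 0], [1, -0.79, 0.125, -0.56, 0], [1, -0.79, 0.125, -0.58, 0], [1, -0.79, 0.125, -0.6, 0], [1, -0.79, 0.125, -0.6, 0], [1, -0.79, 0.125, -0.6, 0]],
  ],
)

```text
t: 9.7
tool_pos: [0.4208, 0.2699, 0.0448]
orientation: [2.065, 2.367, 0.002]
force: [-0.2, 0.0, -0.7]
opening: 0.0151
gripper_force: 25.0
```

Emit:
send_rows(
  plan=[
    [[1, 0, 0, -0.01, 0], [1, 0, 0, -0.02, 0], [1, 0, 0, -0.025, 0], [1, 0, 0, -0.025, 0], [1, 0, 0, -0.025, 0]],
  ],
)

```text
t: 10.12
tool_pos: [0.4207, 0.2699, 0.0397]
orientation: [2.065, 2.367, 0.002]
force: [-0.8, -2.2, 5.1]
opening: 0.0155
gripper_force: 25.0
```

Emit:
send_rows(
  plan=[
    [[-0.3, 0, 0, 0, 0], [-0.3, 0, 0, 0, 0], [-0.3, 0, 0, 0, 0], [-0.3, 0, 0, 0, 0], [-0.3, 0, 0, 0, 0], [-0.3, 0, 0, 0.2, 0], [-0.3, 0, 0, 0.4, 0], [-0.3, 0, 0, 0.6, 0], [-0.3, 0, 0, 0.8, 0], [-0.3, -0.3, -0.5, 1, 0], [-0.3, -0.3, -0.5, 1, 0], [-0.3, -0.3, -0.5, 1, 0], [-0.3, -0.3, -0.5, 1, 0], [-0.3, -0.3, -0.5, 1, 0], [-0.3, -0.3, -0.5, 1, 0]],
  ],
)

```text
t: 11.37
tool_pos: [0.3603, 0.1697, 0.2389]
orientation: [2.066, 2.367, 0.002]
force: [0.5, 0.4, -0.6]
opening: 0.0603
gripper_force: 0.0
```

Run:
```python
from h import *
p,d=look("top");s=telemetry.read_state();print(s["tool_pos"],s["force"],s["t"])
cv2.imwrite("pics/top1.png",p);np.save("top1.npy",d)
for o in drivers(p,d):print(o)
cv2.imwrite("pics/top1c.png",cv2.resize(p[170:310,90:290],None,fx=4,fy=4,interpolation=cv2.INTER_CUBIC))
```

```text
[0.36005221 0.16988298 0.23825034] [0.47183804 0.3078281  0.70363947] 11.4167
(np.int32(456), array([326., 256.]), array([ 0.4719, -0.1835]), 0.031, (484, -185, 25, 169, 84.6), array([71., 75., 74.]))
(np.int32(471), array([354., 261.]), array([ 0.4599, -0.2599]), 0.03, (474, -263, 25, 169, 81.3), array([68., 71., 71.]))
(np.int32(488), array([413., 265.]), array([ 0.4483, -0.4204]), 0.032, (464, -423, 26, 168, 83.2), array([66., 70., 69.]))
(np.int32(488), array([384., 268.]), array([ 0.4394, -0.3412]), 0.031, (454, -344, 25, 171, 82.9), array([67., 70., 70.]))
(np.int32(264), array([365., 344.]), array([ 0.2373, -0.2879]), 0.031, (237, -288, 75, 25, 6.2), array([118.,  55., 104.]))
```

View pics/top1c.png

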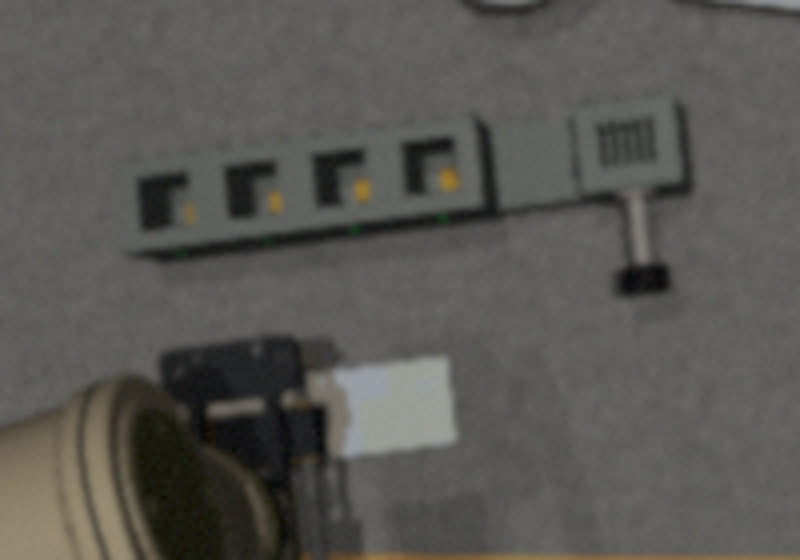

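Crop: the wells are open at crop (164,201), (252,189), (340,178) and (430,166). The cover lies flat on the bench in front, partly hidden by the arm, and the knob is out at (643,278).

Run:
```python
from h import *
p=cv2.imread("pics/top1.png");d=np.load("top1.npy");C=cloud("top",d);Z=C[...,2]
m=np.zeros(Z.shape,bool);m[195:240,110:216]=1;m&=(Z>.064)&(Z<.082)&(d>0);v,u=np.nonzero(m)
P=onz("top",np.c_[u,v],.072)[:,:2]
r=cv2.minAreaRect(P.astype(np.float32)*1000);print(len(u),Z[v,u].mean(),r)
px=np.array([(164,201),(252,189),(340,178),(430,166)])/4-.375+[90,170]
print("wells by eye",onz("top",px,.072).round(4).tolist())
m=np.zeros(Z.shape,bool);m[190:225,232:268]=1;m&=(Z>.056)&(Z<.074)&(d>0);v,u=np.nonzero(m);P=onz("top",np.c_[u,v],.064)[:,:2]
print("pod",cv2.minAreaRect(P.astype(np.float32)*1000))
print("knob", onz("top",[(643/4-.375+90,278/4-.375+170)],.06))
```

```text
1527 0.07137711086928773 ((574.8404541015625, 244.158203125), (64.437744140625, 248.4229736328125), 6.983725070953369)
wells by eye [[0.5642, 0.3338, 0.072], [0.572, 0.274, 0.072], [0.5791, 0.2148, 0.072], [0.5868, 0.1548, 0.072]]
pod ((593.228515625, 23.728057861328125), (80.75263214111328, 70.41950988769531), 7.028339862823486)
knob [[0.51405882 0.01464011 0.06      ]]
```

Charger centre is (0.575, 0.244) with yaw 7°. I start with the leftmost driver, whose bit grasp point is about (0.550, -0.191).

Emit:
send_rows(
  plan=[
    [[0.2, 0.475, -0.9, 0, 0.64], [0.2, 0.475, -0.9, 0, 0.64], [0.2, 0.475, -0.9, 0, 0.64], [0.2, 0.475, -0.9, 0, 0.64], [0.2, 0.475, -0.9, 0, 0.64], [0.2, 0.475, -0.9, 0, 0.64], [0.2, 0.475, -0.9, 0, 0.64]],
  ],
)

```text
t: 12.0
tool_pos: [0.4565, -0.0138, 0.2368]
orientation: [-1.161, -2.917, 0.003]
force: [0.6, 0.0, -0.6]
opening: 0.037
gripper_force: 0.0
```

Emit:
send_rows(
  plan=[
    [[0.2, 0.475, -0.905, -0.3, 0.637], [0.2, 0.475, -0.905, -0.3, 0.637], [0.2, 0.475, -0.905, -0.3, 0.637], [0.2, 0.475, -0.905, -0.3, 0.637], [0.2, 0.475, -0.905, -0.3, 0.637], [0.2, 0.475, -0.905, -0.6, 0.637], [0.2, 0.475, -0.905, -0.8, 0.637], [0.2, 0.475, -0.905, -0.8, 0.637], [0.2, 0.475, -0.905, -0.8, 0.637], [0.2, 0.475, -0.905, -0.8, 0.637], [0.2, 0.475, -0.905, -0.8, 0.637]],
  ],
)

```text
t: 12.92
tool_pos: [0.5512, -0.191, 0.0799]
orientation: [0.152, 3.137, -0.001]
force: [-0.3, -0.3, 0.7]
opening: 0.0369
gripper_force: 0.0
```

```bash
cat >> h.py <<'E'
def scrop(name,x0,x1,y0,y1,f,cam="scene"):
    p,d=look(cam); cv2.imwrite(f"pics/{name}.png",cv2.resize(p[y0:y1,x0:x1],None,fx=f,fy=f,interpolation=cv2.INTER_CUBIC)); return p,d
def tool():
    s=telemetry.read_state(); r=s["orientation"]; print("t",round(s["t"],2),"tcp",s["tool_pos"].round(4),"yaw_y",round((2*np.degrees(np.arctan2(r[1],r[0]))-90)%180,1),"F",s["force"].round(1),"open",round(s["opening"],4))
E
python3 -c "
from h import *
tool();scrop('g1',200,400,190,310,4)"
```

```text
t 12.92 tcp [ 0.5512 -0.191   0.0799] yaw_y 84.5 F [-0.3 -0.3  0.7] open 0.0369
```

View pics/g1.png

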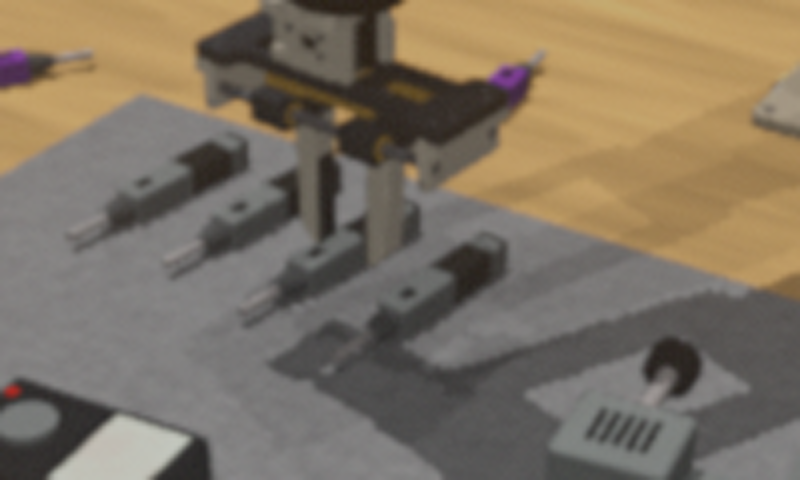

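The gripper hangs above the rightmost driver in this view (its bit is at crop 345,355). Go down and close.

Emit:
send_rows(
  plan=[
    [[0.2, 0, 0, -0.1, 0], [0.2, 0, 0, -0.2, 0], [0.2, 0, 0, -0.28, 0], [0.2, 0, 0, -0.295, 0], [0.2, 0, 0, -0.295, 0], [0.2, 0, 0, -0.295, 0], [1, 0, 0, -0.295, 0], [1, 0, 0, -0.295, 0], [1, 0, 0, -0.295, 0], [1, 0, 0, -0.295, 0], [1, 0, 0, -0.295, 0], [1, 0, 0, -0.295, 0], [1, 0, 0, -0.295, 0], [1, 0, 0, -0.295, 0]],
  ],
  force=8,
)

```text
t: 14.13
tool_pos: [0.5499, -0.1914, 0.0198]
orientation: [-0.153, -3.138, -0.0]
force: [-0.8, -0.4, 0.0]
opening: 0.0005
gripper_force: 0.0
```

```bash
python3 -c "
from h import *
p,d=scrop('g2',200,400,190,310,4)
t,d=look('top')
a=cv2.resize(t[200:300,290:430],None,fx=4,fy=4,interpolation=cv2.INTER_CUBIC);b=cv2.resize(p[200:300,230:370],None,fx=4,fy=4,interpolation=cv2.INTER_CUBIC)
for q,n,x0,y0 in((a,'top',290,200),(b,'scene',230,200)):
  for u,v in proj(n,[[.55,-.1914,.012],[.484,-.185,.012]]): cv2.circle(q,(int((u-x0+.5)*4),int((v-y0+.5)*4)),3,(0,0,255),-1)
cv2.imwrite('pics/g2.png',cv2.resize(np.vstack([a,b]),None,fx=.75,fy=.75))
for o in drivers(t,d):print(o[2:5])
"
```

```text
(array([ 0.4489, -0.4205]), 0.033, (464, -424, 26, 168, 82.9))
(array([ 0.439 , -0.3411]), 0.033, (454, -343, 25, 170, 83.8))
(array([ 0.4615, -0.1824]), 0.031, (463, -183, 25, 127, 84.3))
(array([ 0.4483, -0.2589]), 0.031, (454, -259, 25, 129, 82.0))
(array([ 0.2374, -0.2878]), 0.034, (237, -288, 75, 25, 5.2))
```

View pics/g2.png

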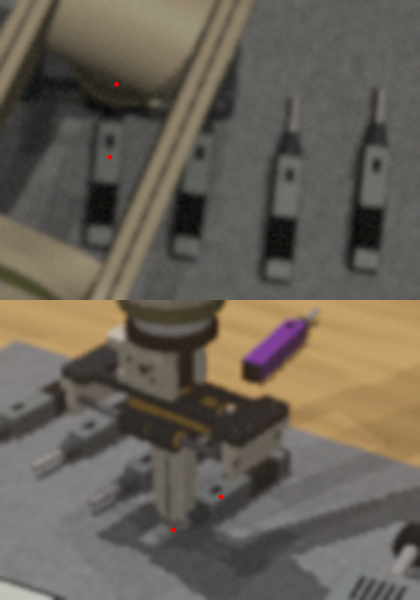

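The fingers closed to 0.5 mm with the bit at their very tips (scene part, 170,530), so the pads end above the bit's height. I'll grip the handle near its front (x = +23 mm) instead and roll the driver up about its tail.

Emit:
send_rows(
  plan=[
    [[0.1, 0, 0, 0, 0], [0.1, 0, 0, 0, 0], [0.1, 0, 0, 0, 0], [0.1, 0, 0, 0.1, 0], [0.1, 0, 0, 0.2, 0], [0.1, 0, 0, 0.2, 0], [0.1, -0.215, 0.022, 0.2, 0], [0.1, -0.215, 0.022, 0.2, 0], [0.1, -0.215, 0.022, 0.2, 0], [0.1, -0.215, 0.022, 0.1, 0], [0.1, -0.215, 0.022, 0, 0], [0.1, -0.215, 0.022, 0, 0], [0.1, -0.215, 0.022, 0, 0], [1, -0.215, 0.022, 0, 0], [1, -0.215, 0.022, 0, 0], [1, -0.215, 0.022, 0, 0], [1, -0.215, 0.022, 0, 0], [1, -0.215, 0.022, 0, 0], [1, -0.215, 0.022, 0, 0], [1, -0.215, 0.022, 0, 0]],
  ],
  force=12,
)

```text
t: 15.9
tool_pos: [0.5071, -0.1871, 0.02]
orientation: [0.153, 3.138, -0.0]
force: [0.3, 0.5, -0.9]
opening: 0.0023
gripper_force: 0.0
```

```bash
python3 -c "
from h import *
tool()
p,d=look('scene')
b=cv2.resize(p[200:300,230:370],None,fx=5.5,fy=5.5,interpolation=cv2.INTER_CUBIC)
for u,v in proj('scene',[[.5071,-.1871,.003],[.5071,-.1871,.02]]): cv2.circle(b,(int((u-230+.5)*5.5),int((v-200+.5)*5.5)),3,(0,0,255),-1)
cv2.imwrite('pics/g3.png',b)
C=cloud('scene',d)
m=(C[...,2]>.012)&(C[...,2]<.035)&(C[...,1]<-.1)&(C[...,1]>-.5)&(C[...,0]>.35)&(C[...,0]<.6)
n,l,s,c=cv2.connectedComponentsWithStats(m.astype(np.uint8))
for i in range(1,n):
  if s[i,4]>40: P=C[l==i]; print(s[i,4],c[i].round(),P.mean(0).round(3),[round(float(x)) for x in np.r_[cv2.minAreaRect(P[:,:2].astype(np.float32)*1000)[0],cv2.minAreaRect(P[:,:2].astype(np.float32)*1000)[1]]])
"
```

```text
t 15.9 tcp [ 0.5071 -0.1871  0.02  ] yaw_y 84.4 F [ 0.3  0.5 -0.9] open 0.0023
340 [242. 234.] [ 0.454 -0.416  0.022] [463, -421, 28, 172]
294 [263. 242.] [ 0.454 -0.339  0.022] [466, -343, 29, 150]
249 [278. 255.] [ 0.489 -0.261  0.022] [493, -263, 29, 135]
345 [307. 262.] [ 0.479 -0.177  0.022] [484, -182, 30, 173]
```

View pics/g3.png

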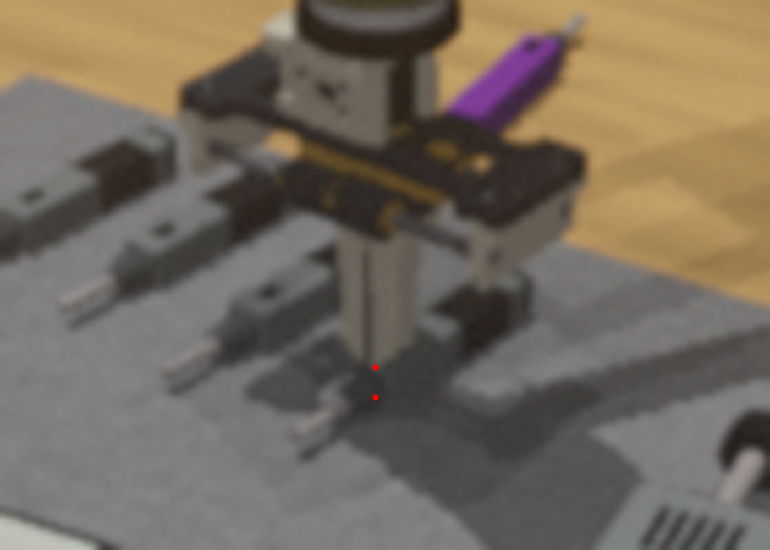

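The fingertips are visibly above the handle (crop 375,365 is the tip end, whereas the reported TCP height implies they should be lower). I measure the true tip height.

```bash
python3 -c "
from h import *
p,d=look('scene');C=cloud('scene',d)
for u in range(293,306,2):
  print(u,[(v,*C[v,u].round(3).tolist()) for v in range(254,272,2)])
s=telemetry.read_state();print(s['q'].round(4),s['orientation'])
"
```

```text
293 [(254, 0.516, -0.195, 0.06), (256, 0.513, -0.198, 0.052), (258, 0.511, -0.199, 0.044), (260, 0.511, -0.199, 0.038), (262, 0.51, -0.2, 0.031), (264, 0.485, -0.217, 0.005), (266, 0.49, -0.213, 0.003), (268, 0.525, -0.19, 0.024), (270, 0.532, -0.186, 0.023)]
295 [(254, 0.513, -0.191, 0.06), (256, 0.514, -0.191, 0.054), (258, 0.512, -0.192, 0.047), (260, 0.512, -0.192, 0.041), (262, 0.517, -0.189, 0.038), (264, 0.518, -0.189, 0.033), (266, 0.509, -0.194, 0.02), (268, 0.521, -0.187, 0.023), (270, 0.526, -0.183, 0.021)]
297 [(254, 0.514, -0.185, 0.062), (256, 0.517, -0.183, 0.059), (258, 0.513, -0.186, 0.05), (260, 0.513, -0.186, 0.043), (262, 0.512, -0.186, 0.037), (264, 0.514, -0.185, 0.032), (266, 0.513, -0.186, 0.025), (268, 0.517, -0.183, 0.022), (270, 0.521, -0.181, 0.019)]
299 [(254, 0.51, -0.181, 0.062), (256, 0.515, -0.178, 0.06), (258, 0.515, -0.178, 0.053), (260, 0.518, -0.176, 0.05), (262, 0.515, -0.178, 0.041), (264, 0.515, -0.178, 0.035), (266, 0.513, -0.179, 0.027), (268, 0.514, -0.178, 0.022), (270, 0.514, -0.178, 0.016)]
301 [(254, 0.515, -0.172, 0.067), (256, 0.514, -0.173, 0.06), (258, 0.514, -0.172, 0.055), (260, 0.516, -0.171, 0.05), (262, 0.511, -0.174, 0.04), (264, 0.503, -0.18, 0.028), (266, 0.508, -0.177, 0.025), (268, 0.513, -0.173, 0.023), (270, 0.51, -0.175, 0.015)]
303 [(254, 0.508, -0.17, 0.064), (256, 0.509, -0.17, 0.059), (258, 0.504, -0.173, 0.049), (260, 0.507, -0.171, 0.045), (262, 0.507, -0.171, 0.039), (264, 0.498, -0.176, 0.026), (266, 0.504, -0.172, 0.025), (268, 0.504, -0.173, 0.018), (270, 0.504, -0.173, 0.012)]
305 [(254, 0.499, -0.17, 0.06), (256, 0.429, -0.213, 0.003), (258, 0.469, -0.189, 0.025), (260, 0.475, -0.185, 0.024), (262, 0.488, -0.177, 0.027), (264, 0.491, -0.174, 0.023), (266, 0.495, -0.172, 0.02), (268, 0.491, -0.174, 0.011), (270, 0.495, -0.172, 0.008)]
[-0.4483  0.155   1.8331 -0.      1.1534 -1.9218] [ 1.52767608e-01  3.13781739e+00 -4.23227426e-05]
```

The tips are really about 9 mm above the reported TCP height, not 17 mm below it. This agrees with the knob chord seen earlier. I open, go down 25 mm more, and close.

Emit:
send_rows(
  plan=[
    [[0.1, 0, 0, 0.03, 0], [0.1, 0, 0, 0.03, 0], [0.1, 0, 0, 0.03, 0], [0.1, 0, 0, 0.03, 0], [0.1, 0, 0, 0.03, 0], [0.1, 0, 0, 0.03, 0], [0.1, 0, 0, 0.03, 0], [0.1, 0, 0, -0.03, 0], [0.1, 0, 0, -0.08, 0], [0.1, 0, 0, -0.11, 0], [0.1, 0, 0, -0.12, 0], [0.1, 0, 0, -0.12, 0], [0.1, 0, 0, -0.12, 0]],
  ],
)

```text
t: 17.08
tool_pos: [0.506, -0.1866, -0.0045]
orientation: [-0.153, -3.135, -0.001]
force: [-5.1, 2.3, 10.3]
opening: 0.0416
gripper_force: 5.6
```

Emit:
send_rows(
  plan=[
    [[1, 0, 0, 0, 0], [1, 0, 0, 0, 0], [1, 0, 0, 0, 0], [1, 0, 0, 0, 0], [1, 0, 0, 0, 0], [1, 0, 0, 0, 0]],
  ],
  force=12,
)

```text
t: 17.58
tool_pos: [0.507, -0.187, -0.0045]
orientation: [0.153, 3.138, 0.0]
force: [0.6, -1.0, 0.3]
opening: 0.024
gripper_force: 12.5
```

Gripped at 24 mm. Roll the driver up on its tail.

Emit:
send_rows(
  plan=[
    [[1, -0.008, 0.001, 0.046, 0], [1, -0.02, 0.002, 0.0925, 0], [1, -0.037, 0.0035, 0.137, 0], [1, -0.056, 0.005, 0.18, 0], [1, -0.08, 0.008, 0.22, 0], [1, -0.107, 0.01, 0.26, 0], [1, -0.138, 0.013, 0.296, 0], [1, -0.171, 0.016, 0.33, 0], [1, -0.207, 0.02, 0.36, 0], [1, -0.245, 0.024, 0.389, 0], [1, -0.286, 0.028, 0.413, 0], [1, -0.329, 0.032, 0.433, 0], [1, -0.373, 0.036, 0.449, 0], [1, -0.419, 0.04, 0.462, 0], [1, -0.465, 0.045, 0.47, 0], [1, -0.512, 0.049, 0.474, 0], [1, -0.56, 0.054, 0.474, 0], [1, -0.607, 0.059, 0.47, 0], [1, -0.607, 0.059, 0.47, 0], [1, -0.607, 0.059, 0.47, 0]],
  ],
)

```text
t: 19.25
tool_pos: [0.3854, -0.1753, 0.0902]
orientation: [0.154, 3.137, -0.001]
force: [0.1, -0.8, -1.7]
opening: 0.0238
gripper_force: 11.9
```

```bash
python3 -c "
from h import *
tool();scrop('g4',230,400,130,290,3.7)"
```

```text
t 19.25 tcp [ 0.3854 -0.1753  0.0902] yaw_y 84.4 F [ 0.1 -0.8 -1.7] open 0.0238
```

View pics/g4.png

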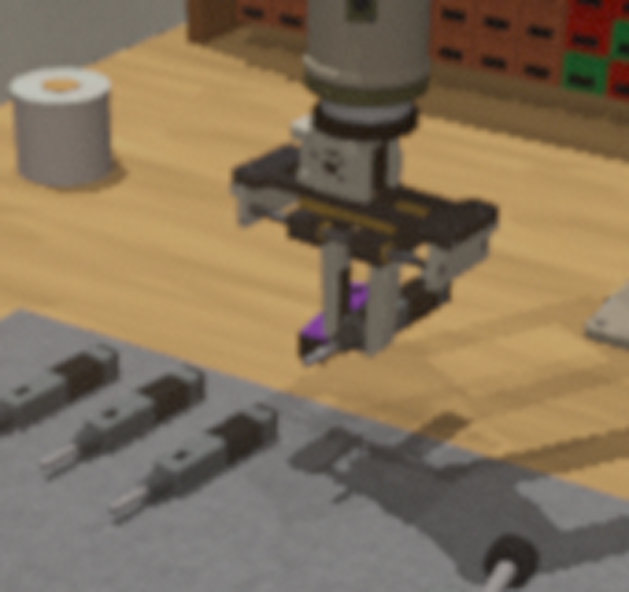

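The driver stays level: friction in the pads holds it without pivoting. I set it down here and regrip on the thin bit with a light grip, so that it swings tail-down under its own weight.

Emit:
send_rows(
  plan=[
    [[1, 0, 0, -0.1, 0], [1, 0, 0, -0.2, 0], [1, 0, 0, -0.3, 0], [1, 0, 0, -0.4, 0], [1, 0, 0, -0.45, 0], [1, 0, 0, -0.465, 0], [1, 0, 0, -0.468, 0], [1, 0, 0, -0.468, 0], [0.3, 0, 0, -0.468, 0], [0.3, 0, 0, -0.468, 0], [0.3, 0, 0, -0.468, 0], [0.3, 0, 0, -0.3, 0], [0.3, 0, 0, -0.2, 0], [0.3, 0, 0, -0.2, 0]],
  ],
)

```text
t: 20.47
tool_pos: [0.3886, -0.1771, 0.0546]
orientation: [0.152, 3.131, -0.006]
force: [1.1, -0.5, 0.5]
opening: 0.0327
gripper_force: 0.0
```

```bash
cat >> h.py <<'E'
def sdrivers(d):
    C=cloud('scene',d)
    m=(C[...,2]>.010)&(C[...,2]<.032)&(C[...,1]<-.05)&(C[...,1]>-.6)&(C[...,0]>.25)&(C[...,0]<.66)&(d>0)
    n,l,s,c=cv2.connectedComponentsWithStats(m.astype(np.uint8))
    for i in range(1,n):
        if s[i,4]>40:
            P=C[l==i];r=cv2.minAreaRect(P[:,:2].astype(np.float32)*1000);print("scene",s[i,4],c[i].round(),np.round(r[0]),np.round(r[1]),round(r[2],1))
E
python3 -c "
from h import *
tool();p,d=look('scene');sdrivers(d)
p,d=look('top')
for o in drivers(p,d):print(o[0],o[4],o[5])"
```

```text
t 20.47 tcp [ 0.3886 -0.1771  0.0546] yaw_y 84.4 F [ 1.1 -0.5  0.5] open 0.0327
scene 362 [242. 235.] [ 460. -421.] [ 30. 173.] 83.9
scene 363 [265. 241.] [ 452. -342.] [ 31. 176.] 83.5
scene 335 [332. 243.] [ 362. -172.] [ 29. 171.] 83.4
scene 392 [284. 252.] [ 473. -261.] [ 28. 172.] 82.1
379 (487, -264, 25, 143, 81.5) [64. 68. 68.]
487 (464, -423, 26, 167, 83.0) [65. 68. 68.]
488 (454, -344, 25, 170, 83.3) [65. 68. 68.]
94 (299, -166, 21, 35, 82.0) [56. 61. 63.]
271 (237, -288, 74, 25, 5.3) [114.  53. 101.]
```

Emit:
send_rows(
  plan=[
    [[0.3, 0.2, -0.02, 0, 0], [0.3, 0.215, -0.021, 0, 0], [0.3, 0.215, -0.021, 0, 0], [0.3, 0.215, -0.021, -0.15, 0], [0.3, 0.215, -0.021, -0.25, 0], [0.3, 0.215, -0.021, -0.27, 0], [0.3, 0.215, -0.021, -0.27, 0], [0.3, 0.215, -0.021, -0.27, 0], [1, 0.215, -0.021, -0.27, 0], [1, 0.215, -0.021, -0.27, 0], [1, 0.215, -0.021, -0.27, 0], [1, 0.215, -0.021, -0.27, 0], [1, 0.215, -0.021, -0.27, 0], [1, 0.215, -0.021, -0.27, 0], [1, 0.215, -0.021, -0.27, 0]],
  ],
  force=5,
)

```text
t: 21.82
tool_pos: [0.4285, -0.1794, -0.0042]
orientation: [-0.153, -3.138, -0.0]
force: [-0.6, 0.7, 1.2]
opening: 0.0067
gripper_force: 5.0
```

Bit gripped (6.7 mm, 5 N). Lift straight up and let the tail trail.

Emit:
send_rows(
  plan=[
    [[1, 0, 0, 0.05, 0], [1, 0, 0, 0.1, 0], [1, 0, 0, 0.15, 0], [1, 0, 0, 0.2, 0], [1, 0, 0, 0.25, 0], [1, 0, 0, 0.3, 0], [1, 0, 0, 0.35, 0], [1, 0, 0, 0.4, 0], [1, 0, 0, 0.45, 0], [1, 0, 0, 0.5, 0], [1, 0, 0, 0.55, 0], [1, 0, 0, 0.6, 0], [1, 0, 0, 0.65, 0], [1, 0, 0, 0.7, 0], [1, 0, 0, 0.75, 0], [1, 0, 0, 0.8, 0], [1, 0, 0, 0.85, 0], [1, 0, 0, 0.85, 0], [1, 0, 0, 0.85, 0]],
  ],
)

```text
t: 23.4
tool_pos: [0.429, -0.1797, 0.1666]
orientation: [0.153, 3.137, -0.001]
force: [-0.4, -0.3, -1.0]
opening: 0.0065
gripper_force: 5.3
```

```bash
python3 -c "
from h import *
tool();scrop('g5',230,400,110,290,3.3)"
```

```text
t 23.4 tcp [ 0.429  -0.1797  0.1666] yaw_y 84.4 F [-0.4 -0.3 -1. ] open 0.0065
```

View pics/g5.png

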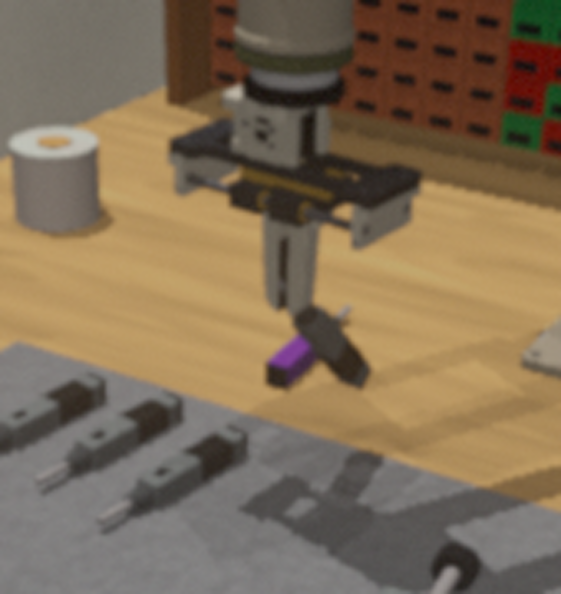

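It hangs tilted with its tail toward the robot (crop 340,350). I measure the tilt from depth from here on, and ease the grip to 3 N.

Emit:
send_rows(
  plan=[
    [[1, 0, 0, 0.02, 0], [1, 0, 0, 0.02, 0], [1, 0, 0, 0.02, 0], [1, 0, 0, 0.02, 0], [1, 0, 0, 0.02, 0], [1, 0, 0, 0.02, 0]],
  ],
  force=3,
)

```text
t: 23.95
tool_pos: [0.4285, -0.1794, 0.1696]
orientation: [-0.153, -3.138, -0.0]
force: [-0.6, 0.9, -1.5]
opening: 0.0072
gripper_force: 3.0
```

```bash
cat >> h.py <<'E'
def hang(cams=("scene",)):
    "driver below the tips: PCA line of the depth points"
    tool(); t=telemetry.read_state()["tool_pos"]
    for cam in cams:
        p,d=look(cam); C=cloud(cam,d); q=C-t
        m=(d>0)&(np.abs(q[...,0])<.17)&(np.abs(q[...,1])<.17)&(C[...,2]>.02)&(q[...,2]<-.02)
        # nearest component to TCP: grow by depth-connected mask
        n,l,s,c=cv2.connectedComponentsWithStats(m.astype(np.uint8))
        best=[i for i in range(1,n) if s[i,4]>25]
        for i in best:
            P=C[l==i]; mu=P.mean(0); w,V=np.linalg.eigh(np.cov((P-mu).T)); a=V[:,2]*np.sign(V[2,2])
            print(cam,s[i,4],"mean",mu.round(3),"axis",a.round(3),"tilt",round(np.degrees(np.arccos(a[2])),1),"dir",round(np.degrees(np.arctan2(a[1],a[0]))),"zmin/max",P[:,2].min().round(3),P[:,2].max().round(3),"col",p[l==i].mean(0).round())
E
python3 -c "
from h import *
hang()"
```

```text
t 23.95 tcp [ 0.4285 -0.1794  0.1696] yaw_y 84.4 F [-0.6  0.9 -1.5] open 0.0072
scene 434 mean [ 0.429 -0.176  0.094] axis [0.213 0.131 0.968] tilt 14.5 dir 32 zmin/max 0.021 0.15 col [53. 61. 69.]
scene 207 mean [ 0.432 -0.337  0.025] axis [-0.996  0.09   0.011] tilt 89.4 dir 175 zmin/max 0.02 0.031 col [84. 88. 90.]
scene 244 mean [ 0.456 -0.257  0.025] axis [-0.988  0.151  0.013] tilt 89.2 dir 171 zmin/max 0.02 0.029 col [84. 88. 89.]
```

Tilt is down to about 14°. I raise it and carry it gently to well 3; the motion should help it settle.

Emit:
send_rows(
  plan=[
    [[1, 0, 0, 0.05, 0], [1, 0, 0, 0.12, 0], [1, 0, 0, 0.2, 0], [1, 0, 0, 0.28, 0], [1, 0, 0, 0.35, 0], [1, 0, 0, 0.4, 0.05], [1, 0.02, 0.08, 0.4, 0.1], [1, 0.05, 0.18, 0.4, 0.15], [1, 0.08, 0.29, 0.4, 0.21], [1, 0.11, 0.4, 0.4, 0.21], [1, 0.14, 0.51, 0.4, 0.21], [1, 0.17, 0.62, 0.4, 0.21], [1, 0.2, 0.73, 0.4, 0.21], [1, 0.23, 0.84, 0.4, 0.21], [1, 0.26, 0.95, 0.4, 0.21], [1, 0.27, 1, 0.4, 0.21]],
  ],
)

```text
t: 25.33
tool_pos: [0.4831, 0.0228, 0.2507]
orientation: [-0.195, 3.135, 0.001]
force: [0.5, 0.3, -2.2]
opening: 0.0065
gripper_force: 3.0
```

Emit:
send_rows(
  plan=[
    [[1, 0.02, 0.08, 0, 0], [1, 0.05, 0.18, 0, 0], [1, 0.08, 0.29, 0, 0], [1, 0.11, 0.4, 0, 0], [1, 0.14, 0.51, 0, 0], [1, 0.17, 0.62, 0, 0], [1, 0.2, 0.73, 0, 0], [1, 0.23, 0.84, 0, 0], [1, 0.26, 0.95, 0, 0], [1, 0.27, 1, 0, 0]],
  ],
)

```text
t: 26.17
tool_pos: [0.537, 0.2224, 0.2502]
orientation: [-0.194, 3.135, 0.001]
force: [0.1, 0.1, -1.0]
opening: 0.0065
gripper_force: 3.0
```

Emit:
send_rows(
  plan=[
    [[1, 0.02, 0.08, 0, 0], [1, 0.05, 0.18, 0, 0], [1, 0.08, 0.29, 0, 0], [1, 0.1, 0.4, 0, 0], [1, 0.12, 0.48, 0, 0], [1, 0.135, 0.54, 0, 0], [1, 0.138, 0.565, 0, 0], [1, 0.138, 0.565, 0, 0], [1, 0.138, 0.565, 0, 0]],
  ],
)

```text
t: 26.92
tool_pos: [0.5642, 0.3328, 0.2499]
orientation: [0.192, -3.135, 0.001]
force: [0.0, 0.4, -0.2]
opening: 0.0069
gripper_force: 3.0
```

```bash
python3 -c "
from h import *
hang()"
```

```text
t 26.92 tcp [0.5642 0.3328 0.2499] yaw_y 97.0 F [ 0.   0.4 -0.2] open 0.0069
scene 730 mean [0.573 0.334 0.176] axis [ 0.004 -0.003  1.   ] tilt 0.3 dir -41 zmin/max 0.112 0.23 col [52. 56. 60.]
scene 439 mean [0.424 0.273 0.039] axis [ 0.128 -0.992  0.02 ] tilt 88.8 dir -83 zmin/max 0.02 0.053 col [114. 120. 126.]
scene 4029 mean [0.586 0.27  0.056] axis [-0.137  0.991  0.001] tilt 90.0 dir 98 zmin/max 0.02 0.076 col [78. 79. 78.]
```

It hangs vertical (tilt 0.3°) over well 3. Lower it in.

Emit:
send_rows(
  plan=[
    [[1, 0, 0, -0.08, 0], [1, 0, 0, -0.16, 0], [1, 0, 0, -0.24, 0], [1, 0, 0, -0.32, 0], [1, 0, 0, -0.4, 0], [1, 0, 0, -0.46, 0], [1, 0, 0, -0.49, 0], [1, 0, 0, -0.505, 0], [1, 0, 0, -0.505, 0], [1, 0, 0, -0.505, 0]],
  ],
)

```text
t: 27.8
tool_pos: [0.5647, 0.3337, 0.1499]
orientation: [-0.192, 3.134, 0.001]
force: [-0.7, -0.1, -0.9]
opening: 0.0066
gripper_force: 3.0
```

```bash
python3 -c "
from h import *
hang()"
```

```text
t 27.8 tcp [0.5647 0.3337 0.1499] yaw_y 97.0 F [-0.7 -0.1 -0.9] open 0.0066
scene 438 mean [0.425 0.273 0.039] axis [ 0.13  -0.991  0.016] tilt 89.1 dir -83 zmin/max 0.02 0.052 col [114. 120. 126.]
scene 4195 mean [0.587 0.273 0.06 ] axis [-0.115  0.991  0.07 ] tilt 86.0 dir 97 zmin/max 0.02 0.13 col [74. 75. 74.]
```

Down about 2–3 mm more, then release and rise.

Emit:
send_rows(
  plan=[
    [[1, 0, 0, -0.008, 0], [1, 0, 0, -0.015, 0], [1, 0, 0, -0.015, 0], [0.6, 0, 0, -0.015, 0], [0.5, 0, 0, -0.015, 0], [0.5, 0, 0, -0.015, 0], [0.5, 0, 0, -0.015, 0], [0.5, 0, 0, 0.05, 0], [0.5, 0, 0, 0.15, 0], [0.5, 0, 0, 0.3, 0], [0.5, 0, 0, 0.4, 0], [0.5, 0, 0, 0.4, 0]],
  ],
)

```text
t: 28.85
tool_pos: [0.5666, 0.3348, 0.2365]
orientation: [-0.192, 3.127, 0.006]
force: [-0.1, 0.7, 0.9]
opening: 0.0234
gripper_force: 0.0
```

Emit:
send_rows(
  plan=[
    [[0.3, -0.2, -0.9, 0, -0.2], [0.3, -0.2, -0.9, 0, -0.2], [0.3, -0.2, -0.9, 0, -0.2], [0.3, -0.2, -0.9, 0, -0.2], [0.3, -0.2, -0.9, 0, -0.2], [0.3, -0.2, -0.9, 0, -0.2]],
  ],
)

```text
t: 29.35
tool_pos: [0.5237, 0.15, 0.2295]
orientation: [0.142, 3.138, -0.002]
force: [0.4, -0.3, -0.1]
opening: 0.0325
gripper_force: 0.0
```

Emit:
send_rows(
  plan=[
    [[0.3, -0.2, -0.9, 0, 0], [0.3, -0.2, -0.9, 0, 0], [0.3, -0.2, -0.9, 0, 0], [0.3, -0.2, -0.9, 0, 0], [0.3, -0.2, -0.9, 0, 0], [0.3, -0.2, -0.9, 0, 0]],
  ],
)

```text
t: 29.85
tool_pos: [0.484, -0.0291, 0.2294]
orientation: [0.142, 3.138, -0.001]
force: [0.0, -0.2, -0.7]
opening: 0.0326
gripper_force: 0.0
```

```bash
cat >> h.py <<'E'
def standing():
    p,d=look('scene');C=cloud('scene',d);a=np.radians(7)
    R=np.array([[np.cos(a),-np.sin(a)],[np.sin(a),np.cos(a)]]);L=(C[...,:2]-[.5748,.2442])@R
    for k,y in enumerate((-.09,-.03,.03,.09)):
        m=(np.abs(L[...,0])<.05)&(np.abs(L[...,1]-y)<.028)&(C[...,2]>.082)&(C[...,2]<.2)&(d>0)
        if m.sum()<30: continue
        P=C[m];mu=P.mean(0);w,V=np.linalg.eigh(np.cov((P-mu).T));v=V[:,2]*np.sign(V[2,2])
        print("well",k,m.sum(),"local",L[m].mean(0).round(3),"tilt",round(np.degrees(np.arccos(v[2])),1),"z",P[:,2].min().round(3),P[:,2].max().round(3))
E
python3 -c "
from h import *
tool();standing()
p,d=look('scene');sdrivers(d)
p,d=look('top')
for o in drivers(p,d):print(o[0],o[4],o[5])"
```

```text
t 29.85 tcp [ 0.484  -0.0291  0.2294] yaw_y 84.8 F [ 0.  -0.2 -0.7] open 0.0326
well 3 418 local [0.006 0.09 ] tilt 6.7 z 0.082 0.185
scene 64 [314. 221.] [ 263. -284.] [24. 25.] 86.1
scene 366 [242. 235.] [ 463. -421.] [ 29. 176.] 81.3
scene 365 [265. 241.] [ 452. -340.] [ 30. 170.] 83.0
scene 391 [284. 252.] [ 474. -261.] [ 28. 170.] 82.5
469 (474, -263, 25, 169, 81.7) [65. 69. 68.]
490 (464, -423, 26, 168, 83.3) [64. 68. 67.]
484 (454, -344, 25, 171, 82.6) [65. 68. 68.]
266 (237, -288, 76, 25, 4.9) [114.  53. 101.]
```

Driver A stands in well 3 (top at 0.185). Next is driver B at (0.474, -0.263), with its bit grasp at (0.539, -0.273).

Emit:
send_rows(
  plan=[
    [[0.3, 0.277, -0.6, -0.3, -0.053], [0.3, 0.277, -0.6, -0.3, -0.053], [0.3, 0.277, -0.6, -0.3, -0.053], [0.3, 0.277, -0.6, -0.3, -0.053], [0.3, 0.277, -0.6, -0.3, -0.053], [0.3, 0.277, -0.6, -0.3, -0.053]],
  ],
)

```text
t: 30.5
tool_pos: [0.5398, -0.1452, 0.1676]
orientation: [-0.223, -3.131, -0.002]
force: [-0.2, 0.6, 0.4]
opening: 0.0326
gripper_force: 0.0
```

Emit:
send_rows(
  plan=[
    [[0.3, 0, -0.618, -0.2, 0], [0.3, 0, -0.618, -0.2, 0], [0.3, 0, -0.618, -0.2, 0], [0.3, 0, -0.618, -0.2, 0], [0.3, 0, -0.618, -0.4, 0], [0.3, 0, -0.618, -0.6, 0], [0.3, 0, -0.618, -0.75, 0], [0.3, 0, -0.618, -0.84, 0], [0.3, 0, -0.618, -0.862, 0], [0.3, 0, -0.618, -0.862, 0], [0.3, 0, -0.618, -0.862, 0], [1, 0, -0.618, -0.862, 0], [1, 0, -0.618, -0.862, 0], [1, 0, -0.618, -0.862, 0], [1, 0, -0.618, -0.862, 0], [1, 0, -0.618, -0.862, 0], [1, 0, -0.618, -0.862, 0], [1, 0, -0.618, -0.862, 0]],
  ],
  force=5,
)

```text
t: 32.0
tool_pos: [0.5398, -0.2703, -0.0033]
orientation: [0.224, 3.133, -0.0]
force: [1.2, -0.4, 1.2]
opening: 0.0068
gripper_force: 5.0
```

Emit:
send_rows(
  plan=[
    [[1, 0, 0, 0.05, 0], [1, 0, 0, 0.1, 0], [1, 0, 0, 0.15, 0], [1, 0, 0, 0.2, 0], [1, 0, 0, 0.25, 0], [1, 0, 0, 0.3, 0], [1, 0, 0, 0.35, 0], [1, 0, 0, 0.4, 0], [1, 0, 0, 0.45, 0], [1, 0, 0, 0.5, 0], [1, 0, 0, 0.55, 0], [1, 0, 0, 0.6, 0], [1, 0, 0, 0.65, 0], [1, 0, 0, 0.7, 0], [1, 0, 0, 0.75, 0], [1, 0, 0, 0.8, 0], [1, 0, 0, 0.85, 0], [1, 0, 0, 0.85, 0], [1, 0, 0, 0.85, 0]],
  ],
)

```text
t: 33.58
tool_pos: [0.5401, -0.2704, 0.1674]
orientation: [0.223, 3.132, -0.001]
force: [-0.3, 0.4, -1.2]
opening: 0.0064
gripper_force: 5.0
```

Emit:
send_rows(
  plan=[
    [[1, 0, 0, 0.02, 0], [1, 0, 0, 0.02, 0], [1, 0, 0, 0.02, 0], [1, 0, 0, 0.02, 0], [1, 0, 0, 0.06, 0], [1, 0, 0, 0.12, 0], [1, 0, 0, 0.2, 0], [1, 0, 0, 0.28, 0], [1, 0, 0, 0.36, 0], [1, 0, 0, 0.41, 0], [1, 0, 0, 0.41, 0]],
  ],
  force=3,
)

```text
t: 34.5
tool_pos: [0.541, -0.2709, 0.2527]
orientation: [0.223, 3.128, -0.004]
force: [0.2, -0.5, -1.1]
opening: 0.0068
gripper_force: 3.0
```

```bash
python3 -c "
from h import *
hang()"
```

```text
t 34.5 tcp [ 0.541  -0.2709  0.2527] yaw_y 81.8 F [ 0.2 -0.5 -1.1] open 0.0068
scene 468 mean [ 0.523 -0.262  0.18 ] axis [ 0.266 -0.043  0.963] tilt 15.6 dir -9 zmin/max 0.12 0.233 col [53. 65. 76.]
scene 217 mean [ 0.443 -0.417  0.025] axis [-0.992  0.128  0.012] tilt 89.3 dir 173 zmin/max 0.02 0.03 col [88. 92. 95.]
scene 223 mean [ 0.436 -0.338  0.025] axis [-0.992  0.123  0.013] tilt 89.3 dir 173 zmin/max 0.02 0.03 col [83. 87. 90.]
scene 110 mean [ 0.706 -0.227  0.032] axis [ 0.046 -0.998  0.042] tilt 87.6 dir -87 zmin/max 0.021 0.037 col [103. 106. 107.]
```

Emit:
send_rows(
  plan=[
    [[1, 0.005, 0.05, 0, 0.08], [1, 0.01, 0.15, 0, 0.16], [1, 0.02, 0.26, 0, 0.253], [1, 0.02, 0.37, 0, 0.253], [1, 0.03, 0.48, 0, 0.253], [1, 0.03, 0.59, 0, 0.253], [1, 0.04, 0.7, 0, 0.253], [1, 0.05, 0.81, 0, 0.253], [1, 0.05, 0.92, 0, 0.253], [1, 0.055, 1, 0, 0.253]],
  ],
)

```text
t: 35.38
tool_pos: [0.5499, -0.0681, 0.2471]
orientation: [0.193, -3.134, -0.002]
force: [-0.1, -0.1, -0.5]
opening: 0.0068
gripper_force: 3.0
```

Emit:
send_rows(
  plan=[
    [[1, 0.005, 0.05, 0, 0], [1, 0.01, 0.15, 0, 0], [1, 0.02, 0.26, 0, 0], [1, 0.02, 0.37, 0, 0], [1, 0.03, 0.48, 0, 0], [1, 0.03, 0.59, 0, 0], [1, 0.04, 0.7, 0, 0], [1, 0.05, 0.81, 0, 0], [1, 0.05, 0.92, 0, 0], [1, 0.055, 1, 0, 0]],
  ],
)

```text
t: 36.22
tool_pos: [0.5612, 0.1314, 0.2474]
orientation: [0.193, -3.134, -0.0]
force: [-0.5, -0.3, -2.1]
opening: 0.0067
gripper_force: 3.0
```

Emit:
send_rows(
  plan=[
    [[1, 0.005, 0.05, 0, 0], [1, 0.01, 0.15, 0, 0], [1, 0.02, 0.26, 0, 0], [1, 0.02, 0.37, 0, 0], [1, 0.03, 0.48, 0, 0], [1, 0.035, 0.59, 0, 0], [1, 0.045, 0.68, 0, 0], [1, 0.0475, 0.7215, 0, 0], [1, 0.0475, 0.7215, 0, 0], [1, 0.0475, 0.7215, 0, 0]],
  ],
)

```text
t: 37.05
tool_pos: [0.5711, 0.2736, 0.2478]
orientation: [0.193, -3.135, 0.001]
force: [0.4, 0.4, 0.1]
opening: 0.0069
gripper_force: 3.0
```

```bash
python3 -c "
from h import *
hang()"
```

```text
t 37.05 tcp [0.5711 0.2736 0.2478] yaw_y 97.0 F [0.4 0.4 0.1] open 0.0069
scene 866 mean [0.511 0.276 0.125] axis [ 0.674 -0.03   0.738] tilt 42.4 dir -3 zmin/max 0.02 0.228 col [69. 75. 80.]
scene 5143 mean [0.588 0.253 0.061] axis [-0.115  0.987  0.108] tilt 83.8 dir 97 zmin/max 0.02 0.184 col [76. 77. 76.]
scene 403 mean [0.712 0.128 0.044] axis [0.436 0.861 0.26 ] tilt 74.9 dir 63 zmin/max 0.02 0.063 col [127. 132. 136.]
```

```bash
sed -i 's/def hang(cams=("scene",)):/def hang(cams=("scene",),zlo=.085,r=.08):/; s/(np.abs(q\[...,0\])<.17)&(np.abs(q\[...,1\])<.17)&(C\[...,2\]>.02)/(np.abs(q[...,0])<r)\&(np.abs(q[...,1])<r)\&(C[...,2]>zlo)/' h.py
python3 -c "
from h import *
hang()"
```

```text
t 37.1 tcp [0.5712 0.2731 0.248 ] yaw_y 97.0 F [-0.3  0.2 -1.2] open 0.0067
scene 553 mean [0.561 0.273 0.176] axis [0.226 0.032 0.974] tilt 13.2 dir 8 zmin/max 0.113 0.228 col [51. 56. 62.]
scene 401 mean [0.57  0.335 0.123] axis [-0.115 -0.012  0.993] tilt 6.6 dir -174 zmin/max 0.085 0.185 col [61. 64. 66.]
```

Tilt 13° with the tail toward the robot. I shake it with sharp starts toward -x and gentle returns.

Emit:
send_rows(
  plan=[
    [[1, -0.2, -0.025, 0.05, 0], [1, -0.24, -0.03, 0.05, 0], [1, -0.24, -0.03, 0.04, 0], [1, -0.22, -0.03, 0.03, 0], [1, -0.18, -0.025, 0.02, 0], [1, -0.13, -0.02, 0.01, 0], [1, -0.07, -0.01, 0, 0], [1, -0.02, 0, 0, 0], [1, 0, 0, 0, 0], [1, 0, 0, 0, 0], [1, 0, 0, 0, 0], [1, 0, 0, 0, 0]],
  ],
)

```text
t: 38.15
tool_pos: [0.5711, 0.2741, 0.2485]
orientation: [0.192, -3.136, -0.0]
force: [-0.1, 0.9, -0.1]
opening: 0.0066
gripper_force: 3.0
```

```bash
python3 -c "
from h import *
hang()"
```

```text
t 38.15 tcp [0.5711 0.2741 0.2485] yaw_y 97.0 F [-0.1  0.9 -0.1] open 0.0066
scene 711 mean [0.588 0.277 0.174] axis [-0.059 -0.007  0.998] tilt 3.4 dir -173 zmin/max 0.111 0.228 col [56. 60. 64.]
scene 401 mean [0.57  0.335 0.123] axis [-0.12  -0.011  0.993] tilt 6.9 dir -175 zmin/max 0.085 0.184 col [61. 63. 66.]
```

Now it leans slightly the other way, with the tail about 8 mm to +x. I enter offset by -8 mm and centre it while lowering.

Emit:
send_rows(
  plan=[
    [[1, -0.02, -0.002, -0.04, 0], [1, -0.04, -0.005, -0.1, 0], [1, -0.04, -0.005, -0.17, 0], [1, -0.04, -0.005, -0.24, 0], [1, -0.04, -0.005, -0.3, 0], [1, -0.035, -0.004, -0.34, 0], [1, -0.025, -0.003, -0.38, 0], [1, -0.015, -0.002, -0.42, 0], [1, -0.01, -0.001, -0.46, 0], [1, 0, 0, -0.49, 0], [1, 0, 0, -0.5, 0], [1, 0, 0, -0.51, 0], [1, 0, 0, -0.51, 0]],
  ],
)

```text
t: 39.28
tool_pos: [0.5717, 0.2744, 0.1471]
orientation: [-0.192, 3.134, 0.001]
force: [0.5, -0.4, 0.5]
opening: 0.0067
gripper_force: 3.0
```

```bash
python3 -c "
from h import *
tool();standing()"
```

```text
t 39.28 tcp [0.5717 0.2744 0.1471] yaw_y 97.0 F [ 0.5 -0.4  0.5] open 0.0067
well 2 763 local [0.01  0.031] tilt 5.3 z 0.082 0.2
well 3 420 local [0.006 0.09 ] tilt 6.5 z 0.082 0.184
```

Emit:
send_rows(
  plan=[
    [[0.6, 0, 0, 0, 0], [0.5, 0, 0, 0, 0], [0.5, 0, 0, 0, 0], [0.5, 0, 0, 0, 0], [0.5, 0, 0, 0.05, 0], [0.5, 0, 0, 0.15, 0], [0.5, 0, 0, 0.3, 0], [0.5, 0, 0, 0.4, 0], [0.5, 0, 0, 0.4, 0], [0.3, -0.08, -0.5, 0.4, -0.24], [0.3, -0.08, -1, 0.4, -0.24], [0.3, -0.08, -1, 0.4, -0.24], [0.3, -0.08, -1, 0.4, -0.24], [0.3, -0.08, -1, 0.4, -0.24], [0.3, -0.08, -1, 0.4, -0.24]],
  ],
)

```text
t: 40.58
tool_pos: [0.5548, 0.0685, 0.2268]
orientation: [0.21, 3.134, -0.004]
force: [-0.9, 0.3, -0.2]
opening: 0.0326
gripper_force: 0.0
```

Emit:
send_rows(
  plan=[
    [[0.3, -0.08, -0.8, 0, 0], [0.3, -0.08, -0.8, 0, 0], [0.3, -0.08, -0.8, 0, 0], [0.3, -0.08, -0.8, 0, 0], [0.3, -0.08, -0.8, 0, 0], [0.3, -0.08, -0.8, 0, 0]],
  ],
)

```text
t: 41.08
tool_pos: [0.5389, -0.0872, 0.2266]
orientation: [0.208, 3.135, 0.0]
force: [0.4, 1.1, 0.3]
opening: 0.0326
gripper_force: 0.0
```

```bash
python3 -c "
from h import *
tool();standing()
p,d=look('scene');sdrivers(d)
p,d=look('top')
for o in drivers(p,d):print(o[0],o[4],o[5])"
```

```text
t 41.08 tcp [ 0.5389 -0.0872  0.2266] yaw_y 82.4 F [0.4 1.1 0.3] open 0.0326
well 2 424 local [0.014 0.031] tilt 7.4 z 0.082 0.184
well 3 420 local [0.006 0.09 ] tilt 6.6 z 0.082 0.184
scene 66 [314. 221.] [ 263. -284.] [26. 24.] 0.0
scene 370 [242. 235.] [ 462. -421.] [ 33. 175.] 84.0
scene 367 [265. 241.] [ 453. -341.] [ 27. 172.] 83.7
485 (464, -423, 26, 167, 83.1) [64. 68. 67.]
482 (454, -343, 26, 170, 83.9) [65. 68. 68.]
268 (237, -288, 75, 25, 5.2) [114.  53. 101.]
```

Emit:
send_rows(
  plan=[
    [[0.3, -0.0975, -0.7, -0.3, 0], [0.3, -0.0975, -0.7, -0.3, 0], [0.3, -0.0975, -0.7, -0.3, 0], [0.3, -0.0975, -0.7, -0.3, 0], [0.3, -0.0975, -0.7, -0.3, 0], [0.3, -0.0975, -0.7, -0.3, 0]],
  ],
)

```text
t: 41.73
tool_pos: [0.5192, -0.2251, 0.1653]
orientation: [-0.203, -3.133, -0.002]
force: [-0.2, -0.3, 0.2]
opening: 0.0324
gripper_force: 0.0
```

Emit:
send_rows(
  plan=[
    [[0.3, 0, -0.625, -0.2, 0], [0.3, 0, -0.625, -0.2, 0], [0.3, 0, -0.625, -0.2, 0], [0.3, 0, -0.625, -0.2, 0], [0.3, 0, -0.625, -0.4, 0], [0.3, 0, -0.625, -0.6, 0], [0.3, 0, -0.625, -0.75, 0], [0.3, 0, -0.625, -0.84, 0], [0.3, 0, -0.625, -0.85, 0], [0.3, 0, -0.625, -0.85, 0], [0.3, 0, -0.625, -0.85, 0], [1, 0, -0.625, -0.85, 0], [1, 0, -0.625, -0.85, 0], [1, 0, -0.625, -0.85, 0], [1, 0, -0.625, -0.85, 0], [1, 0, -0.625, -0.85, 0], [1, 0, -0.625, -0.85, 0], [1, 0, -0.625, -0.85, 0]],
  ],
  force=5,
)

```text
t: 43.23
tool_pos: [0.5197, -0.351, -0.0034]
orientation: [0.202, 3.135, -0.0]
force: [0.3, 0.3, 1.7]
opening: 0.0066
gripper_force: 5.0
```

Emit:
send_rows(
  plan=[
    [[1, 0, 0, 0.05, 0], [1, 0, 0, 0.1, 0], [1, 0, 0, 0.15, 0], [1, 0, 0, 0.2, 0], [1, 0, 0, 0.25, 0], [1, 0, 0, 0.3, 0], [1, 0, 0, 0.35, 0], [1, 0, 0, 0.4, 0], [1, 0, 0, 0.45, 0], [1, 0, 0, 0.5, 0], [1, 0, 0, 0.55, 0], [1, 0, 0, 0.6, 0], [1, 0, 0, 0.65, 0], [1, 0, 0, 0.7, 0], [1, 0, 0, 0.75, 0], [1, 0, 0, 0.8, 0], [1, 0, 0, 0.85, 0], [1, 0, 0, 0.85, 0], [1, 0, 0, 0.85, 0]],
  ],
)

```text
t: 44.82
tool_pos: [0.52, -0.3511, 0.1674]
orientation: [0.202, 3.134, -0.002]
force: [0.1, -0.2, -2.4]
opening: 0.0067
gripper_force: 5.0
```

Emit:
send_rows(
  plan=[
    [[1, 0, 0, 0.02, 0], [1, 0, 0, 0.02, 0], [1, 0, 0, 0.02, 0], [1, 0, 0, 0.02, 0], [1, 0, 0, 0.06, 0], [1, 0, 0, 0.12, 0], [1, 0, 0, 0.2, 0], [1, 0, 0, 0.28, 0], [1, 0, 0, 0.36, 0], [1, 0, 0, 0.41, 0], [1, 0, 0, 0.41, 0]],
  ],
  force=3,
)

```text
t: 45.73
tool_pos: [0.5209, -0.3518, 0.2528]
orientation: [0.202, 3.13, -0.005]
force: [0.2, 0.2, -1.1]
opening: 0.0069
gripper_force: 3.0
```

Emit:
send_rows(
  plan=[
    [[1, 0.005, 0.05, 0, 0.08], [1, 0.01, 0.15, 0, 0.16], [1, 0.02, 0.26, 0, 0.24], [1, 0.03, 0.37, 0, 0.24], [1, 0.04, 0.48, 0, 0.24], [1, 0.05, 0.59, 0, 0.24], [1, 0.07, 0.7, 0, 0.24], [1, 0.08, 0.81, 0, 0.24], [1, 0.09, 0.92, 0, 0.24], [1, 0.1, 1, 0, 0.24]],
  ],
)

```text
t: 46.57
tool_pos: [0.5393, -0.1488, 0.2478]
orientation: [0.194, -3.135, -0.001]
force: [0.1, -0.3, -0.4]
opening: 0.0068
gripper_force: 3.0
```

Emit:
send_rows(
  plan=[
    [[1, 0.005, 0.05, 0, 0], [1, 0.01, 0.15, 0, 0], [1, 0.02, 0.26, 0, 0], [1, 0.03, 0.37, 0, 0], [1, 0.04, 0.48, 0, 0], [1, 0.05, 0.59, 0, 0], [1, 0.07, 0.7, 0, 0], [1, 0.08, 0.81, 0, 0], [1, 0.09, 0.92, 0, 0], [1, 0.1, 1, 0, 0]],
  ],
)

```text
t: 47.4
tool_pos: [0.5594, 0.0507, 0.2479]
orientation: [0.193, -3.135, -0.0]
force: [-0.0, -0.2, -1.0]
opening: 0.0067
gripper_force: 3.0
```

Emit:
send_rows(
  plan=[
    [[1, 0.005, 0.05, 0, 0], [1, 0.01, 0.15, 0, 0], [1, 0.02, 0.26, 0, 0], [1, 0.03, 0.37, 0, 0], [1, 0.04, 0.48, 0, 0], [1, 0.05, 0.59, 0, 0], [1, 0.07, 0.7, 0, 0], [1, 0.08, 0.78, 0, 0], [1, 0.095, 0.827, 0, 0], [1, 0.095, 0.827, 0, 0], [1, 0.095, 0.827, 0, 0]],
  ],
)

```text
t: 48.32
tool_pos: [0.5787, 0.2142, 0.2481]
orientation: [0.193, -3.135, 0.001]
force: [0.1, 0.3, -1.6]
opening: 0.0069
gripper_force: 3.0
```

```bash
python3 -c "
from h import *
hang()"
```

```text
t 48.32 tcp [0.5787 0.2142 0.2481] yaw_y 97.0 F [ 0.1  0.3 -1.6] open 0.0069
scene 618 mean [0.582 0.216 0.174] axis [0.078 0.016 0.997] tilt 4.6 dir 12 zmin/max 0.11 0.228 col [56. 62. 67.]
scene 407 mean [0.585 0.277 0.125] axis [-0.128 -0.018  0.992] tilt 7.4 dir -172 zmin/max 0.085 0.185 col [65. 67. 69.]
```

The tail is about 12 mm toward the robot, so I enter with +12 mm and centre while lowering.

Emit:
send_rows(
  plan=[
    [[1, 0.03, 0.004, -0.04, 0], [1, 0.06, 0.007, -0.1, 0], [1, 0.06, 0.007, -0.17, 0], [1, 0.06, 0.007, -0.24, 0], [1, 0.06, 0.007, -0.3, 0], [1, 0.05, 0.006, -0.34, 0], [1, 0.04, 0.005, -0.38, 0], [1, 0.03, 0.003, -0.42, 0], [1, 0.015, 0.002, -0.46, 0], [1, 0.005, 0, -0.49, 0], [1, 0, 0, -0.5, 0], [1, 0, 0, -0.51, 0], [1, 0, 0, -0.51, 0]],
  ],
)

```text
t: 49.45
tool_pos: [0.5791, 0.2149, 0.1473]
orientation: [-0.193, 3.134, 0.001]
force: [1.1, -0.2, 0.9]
opening: 0.0068
gripper_force: 3.0
```

```bash
python3 -c "
from h import *
tool();standing()"
```

```text
t 49.45 tcp [0.5791 0.2149 0.1473] yaw_y 97.0 F [ 1.1 -0.2  0.9] open 0.0068
well 1 693 local [ 0.008 -0.029] tilt 1.7 z 0.083 0.2
well 2 421 local [0.014 0.031] tilt 7.5 z 0.082 0.183
well 3 419 local [0.006 0.09 ] tilt 6.8 z 0.082 0.183
```

Release, rise, and go toward driver D.

Emit:
send_rows(
  plan=[
    [[0.6, 0, 0, 0, 0], [0.5, 0, 0, 0, 0], [0.5, 0, 0, 0, 0], [0.5, 0, 0, 0, 0], [0.5, 0, 0, 0.05, 0], [0.5, 0, 0, 0.15, 0], [0.5, 0, 0, 0.3, 0], [0.5, 0, 0, 0.4, 0], [0.5, 0, 0, 0.4, 0], [0.3, -0.08, -0.5, 0.4, -0.24], [0.3, -0.08, -1, 0.4, -0.24], [0.3, -0.08, -1, 0.4, -0.24], [0.3, -0.08, -1, 0.4, -0.24], [0.3, -0.08, -1, 0.4, -0.24], [0.3, -0.08, -1, 0.4, -0.24]],
  ],
)

```text
t: 50.75
tool_pos: [0.562, 0.0088, 0.2265]
orientation: [-0.21, -3.134, 0.004]
force: [0.2, 0.6, -0.2]
opening: 0.0325
gripper_force: 0.0
```

Emit:
send_rows(
  plan=[
    [[0.3, -0.1, -0.8, 0, 0], [0.3, -0.1, -0.8, 0, 0], [0.3, -0.1, -0.8, 0, 0], [0.3, -0.1, -0.8, 0, 0], [0.3, -0.1, -0.8, 0, 0], [0.3, -0.1, -0.8, 0, 0]],
  ],
)

```text
t: 51.25
tool_pos: [0.5422, -0.1468, 0.2262]
orientation: [-0.208, -3.134, -0.0]
force: [0.1, -0.3, -0.2]
opening: 0.0327
gripper_force: 0.0
```

```bash
python3 -c "
from h import *
tool();standing()
p,d=look('scene');sdrivers(d)
p,d=look('top')
for o in drivers(p,d):print(o[0],o[4],o[5])"
```

```text
t 51.25 tcp [ 0.5422 -0.1468  0.2262] yaw_y 82.4 F [ 0.1 -0.3 -0.2] open 0.0327
well 1 402 local [ 0.003 -0.028] tilt 6.9 z 0.082 0.185
well 2 425 local [0.014 0.031] tilt 7.3 z 0.082 0.184
well 3 421 local [0.006 0.09 ] tilt 6.4 z 0.082 0.183
scene 66 [314. 221.] [ 262. -284.] [26. 24.] 4.6
scene 362 [242. 235.] [ 462. -421.] [ 30. 173.] 79.7
487 (464, -424, 27, 167, 81.6) [64. 68. 67.]
266 (237, -289, 75, 26, 4.2) [114.  53. 101.]
```

Emit:
send_rows(
  plan=[
    [[0.3, -0.065, -0.8, -0.3, 0], [0.3, -0.065, -0.8, -0.3, 0], [0.3, -0.065, -0.8, -0.3, 0], [0.3, -0.065, -0.8, -0.3, 0], [0.3, -0.065, -0.8, -0.3, 0], [0.3, -0.065, -0.8, -0.3, 0]],
  ],
)

```text
t: 51.9
tool_pos: [0.5288, -0.3055, 0.1645]
orientation: [-0.204, -3.132, -0.003]
force: [-0.7, 1.3, 0.1]
opening: 0.0327
gripper_force: 0.0
```

Emit:
send_rows(
  plan=[
    [[0.3, 0, -0.63, -0.2, 0], [0.3, 0, -0.63, -0.2, 0], [0.3, 0, -0.63, -0.2, 0], [0.3, 0, -0.63, -0.2, 0], [0.3, 0, -0.63, -0.4, 0], [0.3, 0, -0.63, -0.6, 0], [0.3, 0, -0.63, -0.75, 0], [0.3, 0, -0.63, -0.84, 0], [0.3, 0, -0.63, -0.85, 0], [0.3, 0, -0.63, -0.85, 0], [0.3, 0, -0.63, -0.85, 0], [1, 0, -0.63, -0.85, 0], [1, 0, -0.63, -0.85, 0], [1, 0, -0.63, -0.85, 0], [1, 0, -0.63, -0.85, 0], [1, 0, -0.63, -0.85, 0], [1, 0, -0.63, -0.85, 0], [1, 0, -0.63, -0.85, 0]],
  ],
  force=5,
)

```text
t: 53.4
tool_pos: [0.5297, -0.4315, -0.0034]
orientation: [0.202, 3.135, -0.0]
force: [-0.3, -0.6, 0.5]
opening: 0.0067
gripper_force: 5.0
```

Emit:
send_rows(
  plan=[
    [[1, 0, 0, 0.05, 0], [1, 0, 0, 0.1, 0], [1, 0, 0, 0.15, 0], [1, 0, 0, 0.2, 0], [1, 0, 0, 0.25, 0], [1, 0, 0, 0.3, 0], [1, 0, 0, 0.35, 0], [1, 0, 0, 0.4, 0], [1, 0, 0, 0.45, 0], [1, 0, 0, 0.5, 0], [1, 0, 0, 0.55, 0], [1, 0, 0, 0.6, 0], [1, 0, 0, 0.65, 0], [1, 0, 0, 0.7, 0], [1, 0, 0, 0.75, 0], [1, 0, 0, 0.8, 0], [1, 0, 0, 0.85, 0], [1, 0, 0, 0.85, 0], [1, 0, 0, 0.85, 0]],
  ],
)

```text
t: 54.98
tool_pos: [0.53, -0.4318, 0.1675]
orientation: [0.202, 3.134, -0.002]
force: [0.1, 0.3, -1.2]
opening: 0.0064
gripper_force: 5.0
```

Emit:
send_rows(
  plan=[
    [[1, 0, 0, 0.02, 0], [1, 0, 0, 0.02, 0], [1, 0, 0, 0.02, 0], [1, 0, 0, 0.02, 0], [1, 0, 0, 0.06, 0], [1, 0, 0, 0.12, 0], [1, 0, 0, 0.2, 0], [1, 0, 0, 0.28, 0], [1, 0, 0, 0.36, 0], [1, 0, 0, 0.41, 0], [1, 0, 0, 0.41, 0]],
  ],
  force=3,
)

```text
t: 55.9
tool_pos: [0.5308, -0.4325, 0.2531]
orientation: [0.202, 3.13, -0.006]
force: [0.3, -0.3, -0.1]
opening: 0.0067
gripper_force: 3.0
```

Emit:
send_rows(
  plan=[
    [[1, 0.005, 0.05, 0, 0.08], [1, 0.01, 0.15, 0, 0.16], [1, 0.02, 0.26, 0, 0.24], [1, 0.03, 0.37, 0, 0.24], [1, 0.04, 0.48, 0, 0.24], [1, 0.05, 0.59, 0, 0.24], [1, 0.07, 0.7, 0, 0.24], [1, 0.08, 0.81, 0, 0.24], [1, 0.09, 0.92, 0, 0.24], [1, 0.1, 1, 0, 0.24]],
  ],
)

```text
t: 56.73
tool_pos: [0.5494, -0.2294, 0.2478]
orientation: [0.194, -3.135, -0.002]
force: [0.9, 0.1, -0.0]
opening: 0.0066
gripper_force: 3.0
```

Emit:
send_rows(
  plan=[
    [[1, 0.005, 0.05, 0, 0], [1, 0.01, 0.15, 0, 0], [1, 0.02, 0.26, 0, 0], [1, 0.03, 0.37, 0, 0], [1, 0.04, 0.48, 0, 0], [1, 0.05, 0.59, 0, 0], [1, 0.07, 0.7, 0, 0], [1, 0.08, 0.81, 0, 0], [1, 0.09, 0.92, 0, 0], [1, 0.1, 1, 0, 0]],
  ],
)

```text
t: 57.57
tool_pos: [0.5694, -0.0299, 0.248]
orientation: [0.193, -3.135, -0.001]
force: [0.4, -0.1, -1.4]
opening: 0.007
gripper_force: 3.0
```

Emit:
send_rows(
  plan=[
    [[1, 0.005, 0.05, 0, 0], [1, 0.01, 0.15, 0, 0], [1, 0.02, 0.26, 0, 0], [1, 0.03, 0.37, 0, 0], [1, 0.04, 0.48, 0, 0], [1, 0.05, 0.59, 0, 0], [1, 0.06, 0.7, 0, 0], [1, 0.07, 0.81, 0, 0], [1, 0.08, 0.89, 0, 0], [1, 0.0815, 0.9325, 0, 0], [1, 0.0815, 0.9325, 0, 0], [1, 0.0815, 0.9325, 0, 0]],
  ],
)

```text
t: 58.57
tool_pos: [0.5859, 0.1546, 0.2481]
orientation: [0.193, -3.135, 0.001]
force: [-0.2, -0.1, -1.2]
opening: 0.0066
gripper_force: 3.0
```

```bash
python3 -c "
from h import *
hang()"
```

```text
t 58.57 tcp [0.5859 0.1546 0.2481] yaw_y 97.0 F [-0.2 -0.1 -1.2] open 0.0066
scene 582 mean [0.582 0.156 0.174] axis [0.144 0.02  0.989] tilt 8.4 dir 8 zmin/max 0.111 0.228 col [54. 60. 65.]
scene 386 mean [0.581 0.216 0.125] axis [-0.115 -0.026  0.993] tilt 6.8 dir -167 zmin/max 0.086 0.186 col [68. 71. 74.]
```

The tail is about 24 mm toward the robot here, so I enter with +23 mm and centre it gradually.

Emit:
send_rows(
  plan=[
    [[1, 0.05, 0.006, -0.02, 0], [1, 0.09, 0.011, -0.06, 0], [1, 0.115, 0.014, -0.12, 0], [1, 0.115, 0.014, -0.18, 0], [1, 0.115, 0.014, -0.24, 0], [1, 0.115, 0.014, -0.28, 0], [1, 0.105, 0.013, -0.31, 0], [1, 0.09, 0.011, -0.34, 0], [1, 0.075, 0.009, -0.37, 0], [1, 0.06, 0.007, -0.4, 0], [1, 0.045, 0.005, -0.42, 0], [1, 0.03, 0.003, -0.44, 0], [1, 0.015, 0.001, -0.46, 0], [1, 0.005, 0, -0.48, 0], [1, 0, 0, -0.5, 0], [1, 0, 0, -0.51, 0], [1, 0, 0, -0.51, 0]],
  ],
)

```text
t: 60.03
tool_pos: [0.5862, 0.1552, 0.1467]
orientation: [-0.192, 3.135, 0.0]
force: [-0.1, -0.0, 1.0]
opening: 0.0067
gripper_force: 3.0
```

```bash
python3 -c "
from h import *
tool();standing()"
```

```text
t 60.03 tcp [0.5862 0.1552 0.1467] yaw_y 97.0 F [-0.1 -0.   1. ] open 0.0067
well 0 688 local [ 0.007 -0.088] tilt 1.7 z 0.082 0.2
well 1 400 local [ 0.003 -0.028] tilt 6.5 z 0.082 0.184
well 2 421 local [0.014 0.031] tilt 7.2 z 0.082 0.185
well 3 416 local [0.006 0.091] tilt 6.4 z 0.082 0.183
```

Released driver next; rise and check everything before touching the knob.

Emit:
send_rows(
  plan=[
    [[0.6, 0, 0, 0, 0], [0.5, 0, 0, 0, 0], [0.5, 0, 0, 0, 0], [0.5, 0, 0, 0, 0], [0.5, 0, 0, 0.05, 0], [0.5, 0, 0, 0.15, 0], [0.5, 0, 0, 0.3, 0], [0.5, 0, 0, 0.4, 0], [0.5, 0, 0, 0.4, 0], [1, -0.3, -0.36, 0.4, 0], [1, -0.605, -0.725, 0.4, 0], [1, -0.605, -0.725, 0.4, 0], [1, -0.605, -0.725, 0.4, 0], [1, -0.605, -0.725, 0.4, 0], [1, -0.605, -0.725, 0.4, 0], [1, -0.605, -0.725, 0.4, 0], [1, -0.605, -0.725, 0.4, 0]],
  ],
)

```text
t: 61.5
tool_pos: [0.4653, 0.0105, 0.2267]
orientation: [-0.192, 3.135, 0.0]
force: [0.2, -0.1, 1.2]
opening: 0.0004
gripper_force: 0.0
```

```bash
python3 -c "
from h import *
tool();standing()
p,d=look('scene');C=cloud('scene',d)
g=p.max(2);m=(g<45)&(C[...,2]>.03)&(C[...,2]<.075)&(np.abs(C[...,0]-.52)<.06)&(np.abs(C[...,1]-.015)<.04)
print('knob dark pts',m.sum(),C[m].mean(0).round(3),C[m].min(0).round(3),C[m].max(0).round(3))
cv2.imwrite('pics/s2.png',cv2.resize(p[150:400,270:600],None,fx=2.4,fy=2.4,interpolation=cv2.INTER_CUBIC))"
```

```text
t 61.5 tcp [0.4653 0.0105 0.2267] yaw_y 97.0 F [ 0.2 -0.1  1.2] open 0.0004
well 0 392 local [ 0.003 -0.088] tilt 6.2 z 0.082 0.184
well 1 402 local [ 0.003 -0.028] tilt 6.9 z 0.082 0.184
well 2 423 local [0.014 0.031] tilt 7.2 z 0.082 0.184
well 3 420 local [0.006 0.09 ] tilt 6.6 z 0.082 0.185
knob dark pts 31 [0.519 0.023 0.058] [0.51  0.006 0.042] [0.523 0.033 0.069]
```

View pics/s2.png

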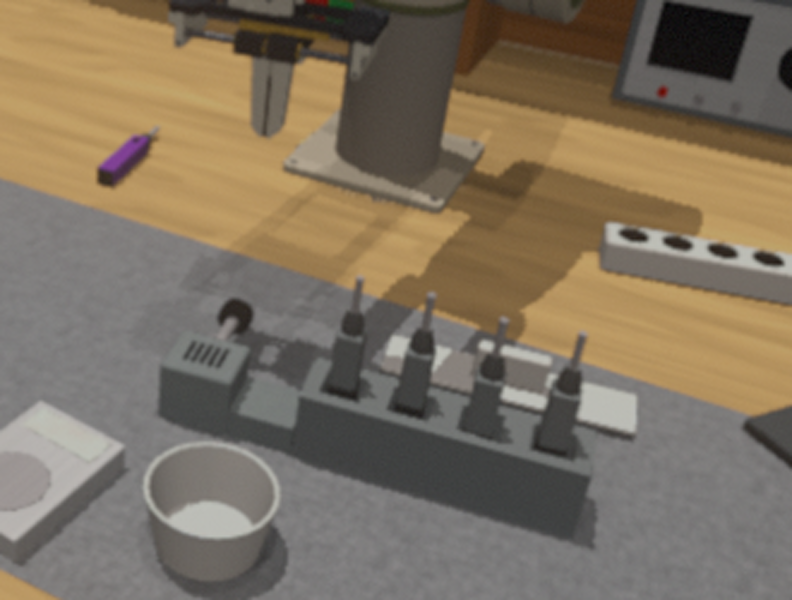

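All four drivers stand upright in the wells (crop bits at 358,285, 431,300, 503,325 and 579,340). The cover lies flat behind them and the knob is out (235,315). Now I lower the closed fingers in front of the knob and push it home.

Emit:
send_rows(
  plan=[
    [[1, 0, 0, -0.2, 0], [1, 0, 0, -0.4, 0], [1, 0, 0, -0.6, 0], [1, 0, 0, -0.8, 0], [1, 0, 0, -0.95, 0], [1, 0, 0, -1, 0], [1, 0, 0, -1, 0], [1, 0, 0, -1, 0]],
  ],
)

```text
t: 62.27
tool_pos: [0.4655, 0.0106, 0.0271]
orientation: [0.194, -3.135, -0.0]
force: [0.8, 0.7, -0.3]
opening: 0.0002
gripper_force: 0.0
```

Emit:
send_rows(
  plan=[
    [[1, 0.05, 0.006, 0, 0], [1, 0.1, 0.012, 0, 0], [1, 0.15, 0.018, 0, 0], [1, 0.19, 0.023, 0, 0], [1, 0.22, 0.027, 0, 0], [1, 0.24, 0.029, 0, 0], [1, 0.255, 0.031, 0, 0], [1, 0.265, 0.032, 0, 0], [1, 0.275, 0.034, 0, 0], [1, 0.275, 0.034, 0, 0], [1, 0.275, 0.034, 0, 0]],
  ],
)

```text
t: 63.18
tool_pos: [0.5201, 0.017, 0.0264]
orientation: [-0.192, 3.135, 0.0]
force: [-0.1, -0.1, 0.1]
opening: 0.0001
gripper_force: 0.0
```

Emit:
send_rows(
  plan=[
    [[1, 0.01, 0.001, 0, 0], [1, 0.02, 0.002, 0, 0], [1, 0.02, 0.002, 0, 0], [1, 0.02, 0.002, 0, 0]],
  ],
)

```text
t: 63.52
tool_pos: [0.5239, 0.0175, 0.0263]
orientation: [0.193, -3.136, -0.0]
force: [-1.0, 0.1, -0.8]
opening: 0.0001
gripper_force: 0.7
```

```bash
cat >> h.py <<'E'
def knob():
    p,d=look('scene');C=cloud('scene',d)
    m=(p.max(2)<45)&(C[...,2]>.03)&(C[...,2]<.075)&(np.abs(C[...,0]-.53)<.05)&(np.abs(C[...,1]-.02)<.04)
    print('knob',m.sum(),np.median(C[m],0).round(4))
E
python3 -c "
from h import *
tool();knob()"
```

```text
t 63.52 tcp [0.5239 0.0175 0.0263] yaw_y 97.0 F [-1.   0.1 -0.8] open 0.0001
knob 78 [0.5466 0.0267 0.0629]
```

Emit:
send_rows(
  plan=[
    [[1, 0.01, 0.001, 0, 0], [1, 0.02, 0.002, 0, 0], [1, 0.02, 0.002, 0, 0]],
  ],
)

```text
t: 63.82
tool_pos: [0.5263, 0.0178, 0.026]
orientation: [0.192, -3.132, -0.0]
force: [-9.6, -0.5, 6.5]
opening: 0.0004
gripper_force: 4.8
```

Emit:
send_rows(
  plan=[
    [[1, 0.004, 0, 0, 0], [1, 0.008, 0.001, 0, 0], [1, 0.008, 0.001, 0, 0]],
  ],
)

```text
t: 64.07
tool_pos: [0.5263, 0.0178, 0.0258]
orientation: [0.192, -3.128, -0.0]
force: [-17.8, -2.1, 12.5]
opening: 0.0002
gripper_force: 9.1
```

The knob is hard against its stop (18 N and no further travel). Back off, rise and verify.

Emit:
send_rows(
  plan=[
    [[1, -0.05, -0.006, 0, 0], [1, -0.15, -0.02, 0, 0], [1, -0.3, -0.04, 0, 0], [1, -0.35, -0.04, 0, 0], [1, -0.35, -0.04, 0.2, 0], [1, -0.35, -0.04, 0.4, 0], [1, -0.35, -0.04, 0.6, 0], [1, -0.35, -0.04, 0.8, 0], [1, -0.35, -0.04, 0.9, 0], [1, -0.35, -0.04, 0.9, 0], [1, -0.35, -0.04, 0.9, 0]],
  ],
)

```text
t: 64.98
tool_pos: [0.4611, 0.0098, 0.2083]
orientation: [-0.192, 3.131, -0.001]
force: [-0.5, 0.2, -0.1]
opening: 0.0003
gripper_force: 0.0
```

```bash
python3 -c "
from h import *
tool();knob();standing()
p,d=look('top');C=cloud('top',d);Z=C[...,2]
m=np.zeros(Z.shape,bool);m[215:260,238:268]=1;m&=(Z>.03)&(Z<.08)&(C[...,0]<.562)&(p.max(2)<60);print('top knob',m.sum(),C[m].mean(0).round(3))
m=(C[...,0]>.37)&(C[...,0]<.48)&(C[...,1]>.12)&(C[...,1]<.42)&(Z>.008)&(Z<.02)&(p.min(2)>80);print('cover',m.sum(),Z[m].mean().round(4),cv2.minAreaRect(C[m][:,:2].astype(np.float32)*1000))"
```

```text
t 64.98 tcp [0.4611 0.0098 0.2083] yaw_y 97.0 F [-0.5  0.2 -0.1] open 0.0003
knob 31 [0.5497 0.0299 0.0591]
well 0 390 local [ 0.002 -0.088] tilt 6.2 z 0.082 0.184
well 1 403 local [ 0.003 -0.028] tilt 6.7 z 0.082 0.185
well 2 423 local [0.014 0.031] tilt 7.1 z 0.082 0.184
well 3 419 local [0.006 0.09 ] tilt 6.7 z 0.082 0.184
top knob 11 [0.545 0.004 0.059]
cover 800 0.0128 ((423.3135681152344, 282.6934814453125), (69.15257263183594, 263.87957763671875), 7.972002983093262)
```

```bash
python3 -c "
from plant import order
print(order.close_job())"
```

```text
the job is handed in; nothing more can be done
None
```

The job is handed in at about 65 s of the 210 s allowed: all four grey drivers stand tail-down in the wells, the cover lies flat on the bench, and the knob was out throughout and pushed home against its stop only at the end.

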